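Hook the scrap chute onto the bench shear and push the brass offcut down it

ROBOT

A 7-joint arm with a two-finger parallel gripper is mounted at the origin on the work surface. World frame = base frame: x ahead of the robot, y to its left, z up, the work surface at z = 0. Lengths are in mm, angles in degrees, forces in N, time in s.
With the tool pointing down it reaches from about 400 to 875 mm from the base axis. Payload 19.3 kg.
Tool frame: the origin (TCP) lies at the very end of the fingers, on their centre line; the grasp point (between the pads) lies 19 mm behind it; z points along the fingers, y is the direction in which the jaws open and shut (so a half turn about z gives the same grasp; the last joint's range is limited). The gripper opens to 85 mm and grips with 20 to 120 N. Pads are 22 mm wide; open, the fingers measure 114 mm over their backs; the gripper's body (76 mm by 85 mm) begins 54 mm behind the grasp point. The pads swing forward as they close: fully open they stand 13 mm farther back than shut.
Start: joints at [63.472, 29.874, -2.08, 91.645, 1.215, 58.505, -6.463], TCP at [239.207, -577.402, 192.191] pointing down, gripper open.
Joint ranges: [-166.77, 166.77], [-17.47, 122.26], [-85.68, 81.53], [9.62, 139.38], [-72.42, 252.41], [9.2, 110.78], [-144.41, 144.41]. Speed limits (degrees/s): [108.29, 108.29, 136.94, 136.94, 172.46, 172.46, 172.46].

INTERFACE

Orientations are given as a 3x3 rotation matrix whose columns are the frame's x, y, z axes.
In Python, from cell import robot gives the robot as it stands.
- The arm moves only by the tool move_arm, never from a script. Its argument "steps" is a list of rows, each a list of 7 numbers: the shift along the tool's x, y, z in m, then the turn, a rotation vector about the tool's x, y, z in degrees, then the gripper's target within -1 to 1 (fully open at 1, half-way at 0, shut at -1). A call has 1 to 8 rows; each row is the pose to reach, as a shift and turn from the pose commanded when the call began, along the tool's axes at that moment; what a row does not reach only later rows make up. A row lasts 1/12 s, in which the tool goes at most 41.7 mm and 7.16 degrees, less where a joint would pass 70% of its speed; a pose out of reach is approached as far as the arm can. A call with a gripper value outside its range is refused whole. The fingers move at their own pace and stop on an object; "grip_force" is the grip in N (left out, the last holds). Time passes only in rows, so rows that repeat a pose let the fingers close. It gives the time, the measured TCP pose, the force and the opening at its end, in the units of the state.
- robot.get_obs(): the state, without advancing time (a new reading comes with each control period).
- robot.snapshot(name): name is "scene" or "top" or "wrist"; returns a dict with "color" (400x640x3 uint8, red, green, blue), "z_map" (400x640 float32, mm along the optical axis (not along the pixel's ray), 0 where there is no reading), "mtx" (3x3 intrinsics, pixels), "camera_from_world" (4x4, takes a point from world to camera coordinates); the wrist camera has in their place "tool_from_camera" (4x4, takes a point from camera to tool coordinates, whose origin is the TCP and whose axes are the flange's). Camera axes: x right, y down, z forward; pixel columns grow to the right and rows downward; lengths in mm; the calibration is good to about 2 mm. A picture is of the moment at which its call begins: read the wrist's pose just before it.
- robot.finish_job(): hands the job in, once; it reports no verdict.
The state is a dict: "t": time; "joint_pos": joint angles; "joint_velocities": joint speeds; "joint_torque": joint torques, N m; "tool_pos": TCP position; "tcp_rot": TCP orientation; "contact_force": force on the tool from outside, world axes, zero at the start; "wrist_torque": the same for the moment, N m; "opening": finger opening in mm.
Only numpy, scipy, OpenCV 4.12 (cv2) and the standard library are available. Lean on these libraries where they do the work, as an engineer would, in place of code of your own. Each camera call takes 0.05 s, during which the arm holds its last target.

TASK

Hang the loose grey sheet-metal scrap chute by its hooks on the round rail at the front of the bench shear and press it down, without dropping it, until it sits fully home and both its red sprung latches snap shut under the rail. Then push the brass offcut over the front edge of the shear's bed so that it drops down the chute into the scrap pan; slide it along the bed, do not lift it. Leave the chute hanging latched, and the copper plate on the bed and the other things on the bench where they are.

Things in the scene. Friction and masses are not known exactly. Their poses are not given: they have to be found in the camera images.
- shear: Green guillotine bench shear, fixed. Origin on the bench under the middle of the bed's front edge; z up, y back towards the blade, so -y is out over the edge; x along the edge. From 230 mm behind the edge the hold-down bar, blade beam and guide posts rise to 340 mm above the bench. Its front is a vertical face flush with the edge, with a 4 mm thick rubber strip 85 to 115 mm below the bed.
- bed_edge (a point): Middle of the front edge of the shear's flat steel bed, on its top surface, 190 mm above the bench; axes as shear. The bed is 300 mm wide along the edge (150 mm either side) and clear for 230 mm back from it.
- rail_mid (a point): Middle of the round steel rail on the shear's front; axes as shear. 12 mm in diameter, along x, free for 70 mm either side of this point up to its lugs. Its axis lies 26 mm out from the bed's edge and 50 mm below the bed: a 20 mm gap between rail and shear.
- chute_grip (a point): Centre of the black handle bar bridging the loose chute's two side cheeks: 84 mm long (chute x), 12 mm thick (y), 20 mm high, 18 mm above the cheeks, 161 mm above the chute's underside. Chute axes: z up, +y the hook side (goes towards the shear), -y the outlet; hung home they match those of rail_mid. It stands upright on the bench, about 0.45 kg, mass centre roughly below this point.
- chute_throat (a point): Point midway between the cheeks that lies on the rail's axis when the chute hangs home: 96 mm below chute_grip, 24 mm to its +y side. Each cheek is a hook open downwards: a slot 15 mm wide here, widening to about 30 mm at the underside 65 mm below; its rear prong, 6 mm thick, goes down between rail and shear. Hung home, the prongs rest on the rubber strip (lean up to 0.07 rad).
- chute_lip (a point): Middle of the upper edge of the chute's floor, which slopes down at 50 degrees towards -y between the cheeks. The chute is 84 mm wide over the cheeks, 72 mm inside, 94 mm long, 171 mm high. Hung home, this lip is 8 mm out from the bed's edge and 9 mm below the bed; the cheeks slope up to 18 mm above the bed at 34 mm out; the handle's centre is 50 mm out and 46 mm above the bed.
- latch_a (a joint): Red sprung latch outside the chute's +x cheek (10 mm out), rad: 0 = shut, its nose across the slot just below the rail. Going down, the rail meets both latches some 20 mm before home (a firm press, 8 to 20 N together), pushes them aside to about 0.2, and they spring back to 0 just before home. Fully home, the hooks stop hard on the rail.
- latch_b (a joint): The same red sprung latch outside the chute's -x cheek; 0 = shut.
- offcut_mid (a point): Centre of the brass offcut lying flat on the shear's bed: 80 mm long (its y), 40 mm wide, 8 mm thick, about 0.2 kg; this point is 4 mm above the bed. The rear end (+y, towards the blade) is a straight 40 mm edge; the front 20 mm (-y) are notched to 26 mm width on the +x side.
- scrap_pan: Open dark steel scrap pan standing fixed on the bench below the chute's place, 160 mm (x) by 200 mm (y, out from the shear), 40 mm high, walls and floor about 4 mm; origin at the centre of its underside.
- copper_plate: Copper plate 50 x 100 x 4 mm lying on the shear's bed beside the side gauge: to be left alone. Origin at the centre of its underside.
- bench_block: Steel bench block on a wooden base, 100 x 100 x 32 mm, loose on the bench; origin at the centre of its underside. Leave alone.
- bangle_a: Steel bangle, 72 mm across, 12 mm high, lying on the bench; origin at the centre of its underside. Leave alone.
- bangle_b: Brass bangle, 66 mm across, 9 mm high, lying on the bench; origin at the centre of its underside. Leave alone.
Mind the look-alikes: they are no part of the job. Leave any turquoise look-alike of the part that bears chute_grip alone. What is shaped like the part that bears offcut_mid but black is not meant.

How it is judged:
By the outcome, as a careful person would: the job done as asked, in the order asked, and still so for the second after the job is handed in, with the robot touching nothing.
It also fails if it takes over 67 s, if anything falls off the work surface, if the arm or the gripper's body presses on something with over 40 N, if the wrist force passes 120 N, or if a joint passes its speed limit or range.

## Working session

There is one attempt and no reset: what is moved stays moved. The work goes in short steps, Python scripts to look and compute and a tool call to move; the robot and the scene stay as the last step left them, time stands still between calls to the robot, and variables do not carry over. Pictures are saved under pics/ and viewed, and the job is handed in when it is done.

Besides the shell and the picture viewer there is one more tool, called after ">>>" by a JSON object that holds its "op" and its "data". move_arm: Moves the arm, as the interface text tells. Its arguments: {"type":"object","properties":{"steps":{"type":"array"},"grip_force":{"type":"number"}},"required":["steps"]}

```bash
ls; mkdir -p pics; cat > h.py <<'E'
import numpy as np, cv2
from cell import robot
def shot(n,tag):
    o=robot.get_obs(); s=robot.snapshot(n)
    if n=='wrist':
        T=np.eye(4);T[:3,:3]=np.array(o['tcp_rot']);T[:3,3]=o['tool_pos']
        s['W']=T@np.array(s['tool_from_camera'])
    else: s['W']=np.linalg.inv(np.array(s['camera_from_world']))
    cv2.imwrite(f'pics/{tag}.png',s['color'][:,:,::-1])
    np.savez(f'{tag}.npz',color=s['color'],z=s['z_map'],K=np.array(s['mtx']),W=s['W'])
    return s
def load(tag): return dict(np.load(f'{tag}.npz'))
def px(tag,u,v,r=1):
    s=load(tag);z=s['z'][v-r:v+r+1,u-r:u+r+1];z=z[z>0]
    if not len(z): return None
    z=np.median(z);p=np.linalg.inv(s['K'])@[u,v,1]*z
    return (s['W']@[*p,1])[:3].round(1)
def ray(tag,u,v):
    s=load(tag);d=s['W'][:3,:3]@np.linalg.inv(s['K'])@[u,v,1];return s['W'][:3,3],d/np.linalg.norm(d)
def onz(tag,u,v,z):
    c,d=ray(tag,u,v);return (c+d*(z-c[2])/d[2]).round(1)
def tri(a,ua,va,b,ub,vb):
    c1,d1=ray(a,ua,va);c2,d2=ray(b,ub,vb)
    t=np.linalg.lstsq(np.c_[d1,-d2],c2-c1,rcond=None)[0]
    p,q=c1+t[0]*d1,c2+t[1]*d2;return ((p+q)/2).round(1),np.linalg.norm(p-q).round(1)
def cloud(tag):
    s=load(tag);v,u=np.nonzero(s['z']>0);z=s['z'][v,u]
    p=np.linalg.inv(s['K'])@np.c_[u,v,np.ones(len(u))].T*z
    return (s['W'][:3,:3]@p).T+s['W'][:3,3],u,v,s['color'][v,u]
def crop(tag,x0,y0,x1,y1,f,out):
    im=cv2.imread(f'pics/{tag}.png')[y0:y1,x0:x1];cv2.imwrite(f'pics/{out}.png',cv2.resize(im,None,fx=f,fy=f,interpolation=cv2.INTER_CUBIC))
E
python3 -c "
from h import *
for n in ['scene','top','wrist']: s=shot(n,n+'0');print(n,s['W'].round(2))
print(robot.get_obs())"
```

```text
pics
scene [[-1.10000e-01  6.20000e-01 -7.80000e-01  1.21535e+03]
 [ 9.90000e-01  6.00000e-02 -9.00000e-02  8.06100e+01]
 [-1.00000e-02 -7.80000e-01 -6.20000e-01  6.72840e+02]
 [ 0.00000e+00  0.00000e+00  0.00000e+00  1.00000e+00]]
top [[ 3.0000e-02 -9.9000e-01  1.3000e-01  3.7286e+02]
 [-1.0000e+00 -3.0000e-02  0.0000e+00 -2.1350e+01]
 [-0.0000e+00 -1.3000e-01 -9.9000e-01  1.2796e+03]
 [ 0.0000e+00  0.0000e+00  0.0000e+00  1.0000e+00]]
wrist [[ 3.8000e-01 -8.8000e-01 -2.7000e-01  3.0890e+02]
 [-9.2000e-01 -3.7000e-01 -1.1000e-01 -5.4847e+02]
 [-0.0000e+00  2.9000e-01 -9.6000e-01  3.7270e+02]
 [ 0.0000e+00  0.0000e+00  0.0000e+00  1.0000e+00]]
{'t': 0.15, 'joint_pos': array([63.47247067, 29.90172206, -2.08199574, 91.66421573,  1.21587143,
       58.50515977, -6.46166911]), 'joint_velocities': array([ 0.06160817, -0.04668676,  0.1125446 , -0.0996655 , -0.03452544,
       -0.03433587,  0.03641303]), 'joint_torque': array([ 1.27765339e-03, -9.27387857e+01,  1.98026329e+00, -3.70057333e+01,
        1.78640900e-02,  6.49459325e-03, -6.06423873e-05]), 'tool_pos': array([ 239.09746097, -577.16102597,  191.76628535]), 'tcp_rot': array([[ 9.23832385e-01,  3.82797037e-01, -3.90540038e-04],
       [ 3.82797230e-01, -9.23832075e-01,  7.60908037e-04],
       [-6.95200717e-05, -8.52449132e-04, -9.99999634e-01]]), 'contact_force': array([ 0.17809588, -0.11834214,  0.32984645]), 'wrist_torque': array([ 0.02099434, -0.03242254, -0.05511366]), 'opening': 85.28378101830188}
```

View pics/scene0.png

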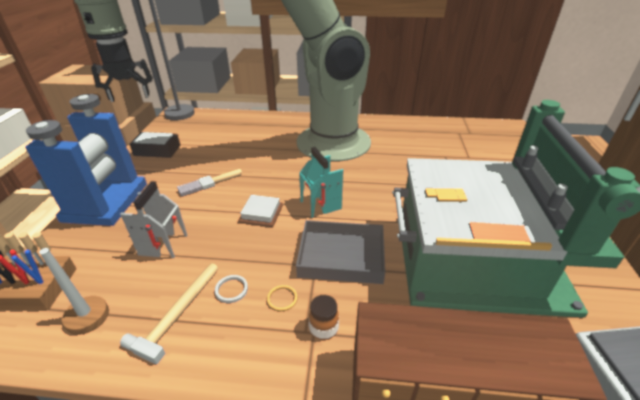

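View pics/top0.png

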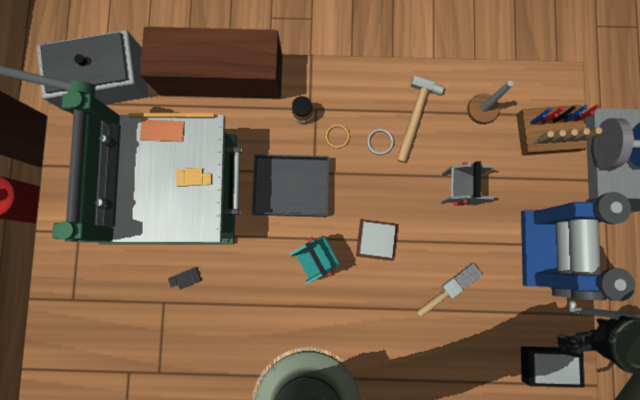

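View pics/wrist0.png

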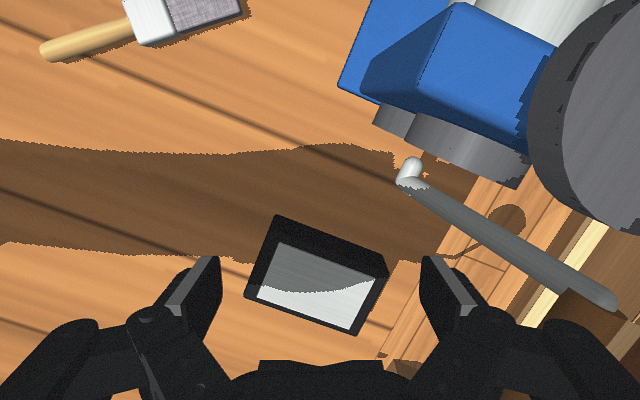

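```bash
python3 -c "
from h import *
crop('top0',430,145,510,225,7,'c_top')
crop('scene0',115,170,195,265,6,'c_sc')
crop('top0',120,90,340,250,3.6,'c_sh')
K=load('top0')['K'];print(K, load('scene0')['K'][0,0])
for u,v in [(467,183),(478,178),(317,258),(193,177),(150,140),(210,220),(237,180),(185,277),(290,185)]: print(u,v,px('top0',u,v))
for u,v in [(152,192),(450,195),(402,215),(500,232)]: print(u,v,px('scene0',u,v))
"
```

```text
[[473.81730694   0.         319.24432673]
 [  0.         473.81730694 200.15287061]
 [  0.           0.           1.        ]] 373.68715911521036
467 183 [ 585.2 -405.9   42.2]
478 178 [ 575.4 -391.4  173.2]
317 258 [377.4 -15.4 172.3]
193 177 [555.4 275.9 200. ]
150 140 [641.9 384.  193.4]
210 220 [457.6 233.2 191.1]
237 180 [560.2 183.9 144.9]
185 277 [318.8 333.7   8.7]
290 185 [573.2  64.2   5.9]
152 192 [ 560.2 -383.9  155.3]
450 195 [564.2 285.5 196.7]
402 215 [574.5 192.3 143. ]
500 232 [667.1 360.9 192.6]
```

View pics/c_top.png

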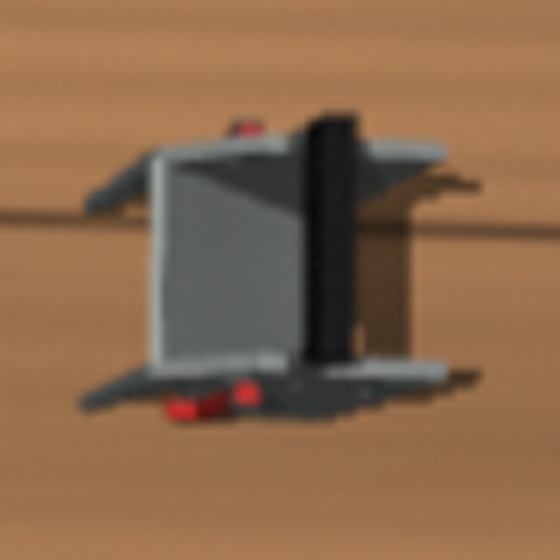

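View pics/c_sc.png

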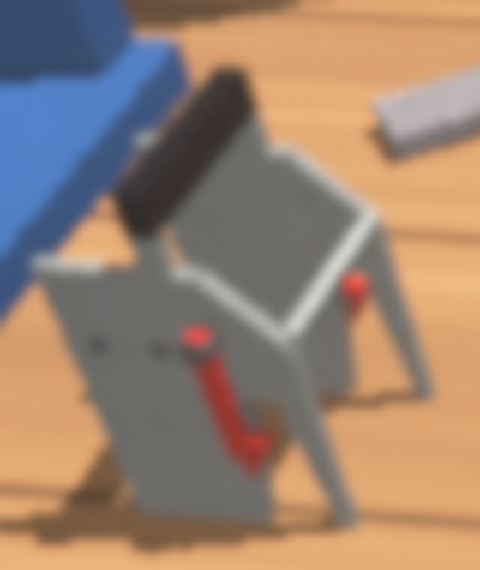

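View pics/c_sh.png

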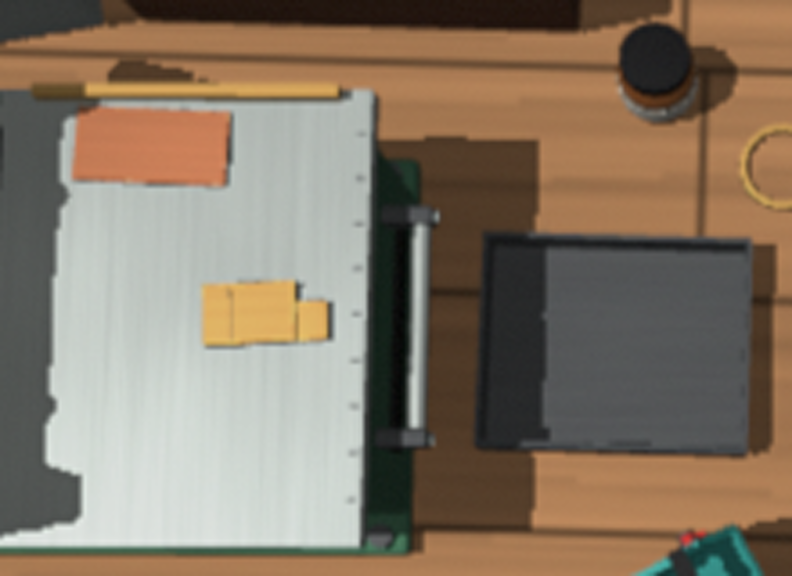

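```bash
cat >> h.py <<'E'
from scipy.spatial.transform import Rotation as Ro
def plan(*wps):
    """wps: (x,y,z,yawdeg) tool x axis heading; prints shift mm in tool axes and rotvec from current"""
    o=robot.get_obs();R=np.array(o['tcp_rot']);p=np.array(o['tool_pos'])
    for w in wps:
        a=np.radians(w[3]);Rt=np.array([[np.cos(a),np.sin(a),0],[np.sin(a),-np.cos(a),0],[0,0,-1]])
        print('d mm',(R.T@(np.array(w[:3])-p)).round(1),'rot',Ro.from_matrix(R.T@Rt).as_rotvec(degrees=True).round(2),'n>=',np.ceil(np.linalg.norm(np.array(w[:3])-p)/41.7))
def st():
    o=robot.get_obs();R=np.array(o['tcp_rot']);print('t',round(o['t'],2),'p',o['tool_pos'].round(1),'yaw',np.degrees(np.arctan2(R[1,0],R[0,0])).round(2),'zax',R[:,2].round(4),'F',o['contact_force'].round(1),'T',o['wrist_torque'].round(2),'op',round(o['opening'],1),'j',o['joint_pos'].round(0))
E
python3 -c "
from h import *
st();plan((250,-400,310,10),(560,-400,310,0))
print(px('top0',600,250),px('top0',615,208),px('top0',530,220))"
```

```text
t 0.15 p [ 239.1 -577.2  191.8] yaw 22.51 zax [-4.e-04  8.e-04 -1.e+00] F [ 0.2 -0.1  0.3] T [ 0.02 -0.03 -0.06] op 85.3 j [63. 30. -2. 92.  1. 59. -6.]
d mm [  77.9 -159.6 -118.1] rot [-5.000e-02  1.000e-02  1.251e+01] n>= 6.0
d mm [ 364.3  -40.9 -118.2] rot [-5.000e-02  1.000e-02  2.251e+01] n>= 10.0
[  446.8 -1214.5  -749.6] [ 497.4 -637.8  291.7] [ 492.6 -575.    29.7]
```

>>> {"op": "move_arm", "data": {"steps": [[0.013,-0.027,-0.02,0,0,2,1],[0.026,-0.054,-0.04,0,0,4,1],[0.039,-0.08,-0.06,0,0,6,1],[0.052,-0.107,-0.08,0,0,8,1],[0.065,-0.134,-0.1,0,0,10,1],[0.078,-0.16,-0.118,0,0,12.5,1],[0.114,-0.145,-0.118,0,0,14,1],[0.15,-0.13,-0.118,0,0,15.5,1]]}}

```text
t: 0.82
tool_pos: [328.4, -399.5, 312.7]
tcp_rot: [[0.993, 0.119, 0.003], [0.119, -0.993, -0.003], [0.002, 0.004, -1.0]]
contact_force: [0.6, -1.3, -0.6]
opening: 85.5
```

```bash
python3 -c "
from h import *
st();plan((530,-400,310,0),(560,-400,310,0))"
```

```text
t 0.82 p [ 328.4 -399.5  312.7] yaw 6.82 zax [ 0.0026 -0.0033 -1.    ] F [ 0.6 -1.3 -0.6] T [-0.02 -0.07  0.  ] op 85.5 j [ 48.  13.  -4.  98.   1.  68. -40.]
d mm [200.1  24.5   3.3] rot [ 0.2  -0.14  6.82] n>= 5.0
d mm [229.9  28.    3.3] rot [ 0.2  -0.14  6.82] n>= 6.0
```

>>> {"op": "move_arm", "data": {"steps": [[0.038,0.005,0.0,0,0,1.3,1],[0.076,0.01,0.0,0,0,2.6,1],[0.115,0.015,0.0,0,0,4,1],[0.155,0.02,0.0,0,0,5.4,1],[0.195,0.025,0.0,0,0,6.9,1],[0.22,0.028,0.0,0,0,6.9,1],[0.22,0.028,0.0,0,0,6.9,1]]}}

```text
t: 1.4
tool_pos: [554.5, -398.3, 308.0]
tcp_rot: [[1.0, 0.006, -0.0], [0.006, -1.0, 0.003], [-0.0, -0.003, -1.0]]
contact_force: [0.7, 0.2, -0.4]
opening: 85.1
```

```bash
python3 -c "
from h import *
st();shot('wrist','w1')"
```

```text
t 1.4 p [ 554.5 -398.3  308. ] yaw 0.37 zax [-4.0e-04  2.7e-03 -1.0e+00] F [ 0.7  0.2 -0.4] T [-0.04 -0.01 -0.  ] op 85.1 j [ 34.  31.  -5.  73.   3.  77. -61.]
```

View pics/w1.png

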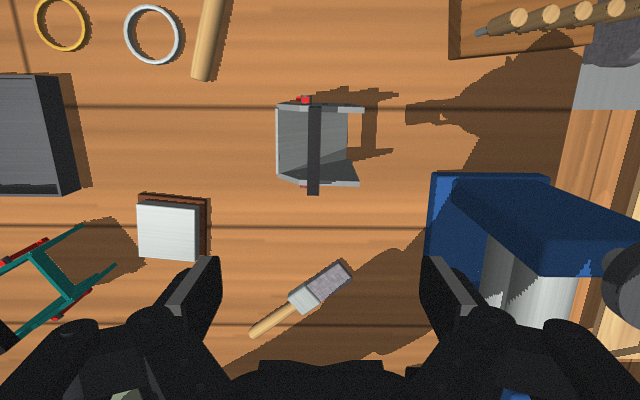

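```bash
cat >> h.py <<'E'
def handle(tag,x=(500,650),y=(-460,-330),z=(163,185)):
    p,u,v,c=cloud(tag);m=(p[:,0]>x[0])&(p[:,0]<x[1])&(p[:,1]>y[0])&(p[:,1]<y[1])&(p[:,2]>z[0])&(p[:,2]<z[1])&(c.max(1)<75)
    q=p[m];print(tag,'n',m.sum(),'zmed',np.median(q[:,2]).round(1) if m.any() else None)
    if m.sum()>10:
        r=cv2.minAreaRect(q[:,:2].astype(np.float32));print(r, 'u',u[m].min(),u[m].max(),'v',v[m].min(),v[m].max())
E
python3 -c "
from h import *
for t in ['w1','top0','scene0']: handle(t)
crop('w1',265,85,375,205,5,'c_w1')"
```

```text
w1 n 1090 zmed 170.3
((575.8588256835938, -390.7340087890625), (11.963451385498047, 83.16533660888672), 88.69668579101562) u 307 321 v 107 194
top0 n 209 zmed 172.1
((573.525390625, -391.3601989746094), (13.02597427368164, 82.72826385498047), 89.45893096923828) u 474 480 v 162 196
scene0 n 134 zmed 168.6
((580.6449584960938, -387.9554138183594), (10.71554183959961, 77.64872741699219), 88.44422912597656) u 135 154 v 183 205
```

View pics/c_w1.png

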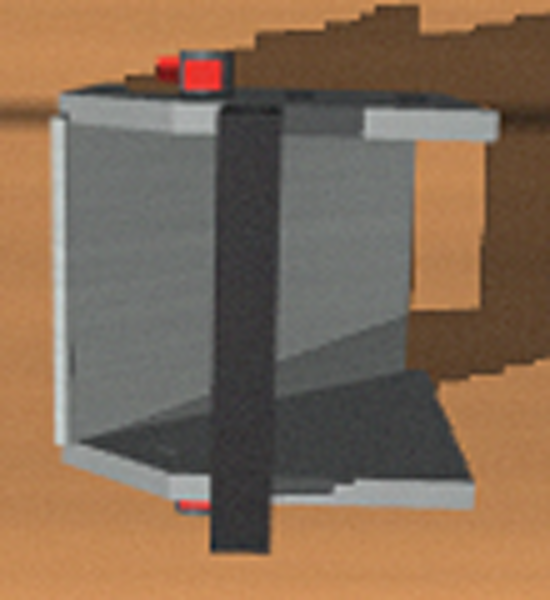

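```bash
python3 -c "
from h import *
plan((575.5,-391,200,-1.2),(575.5,-391,142,-1.2))"
```

```text
d mm [ 23.7  -8.1 108.4] rot [-0.1   0.07  1.48] n>= 3.0
d mm [ 23.8  -8.  166.4] rot [-0.1   0.07  1.48] n>= 5.0
```

>>> {"op": "move_arm", "data": {"steps": [[0.024,-0.008,0.03,0,0,1.5,1],[0.024,-0.008,0.065,0,0,1.5,1],[0.024,-0.008,0.09,0,0,1.5,1],[0.024,-0.008,0.09,0,0,1.5,1],[0.024,-0.008,0.09,0,0,1.5,1]]}}

```text
t: 1.87
tool_pos: [572.7, -393.2, 220.2]
tcp_rot: [[1.0, -0.025, -0.002], [-0.025, -1.0, 0.001], [-0.002, -0.001, -1.0]]
contact_force: [-0.3, 0.4, 1.5]
opening: 85.1
```

```bash
python3 -c "
from h import *
st();shot('wrist','w2');handle('w2');st();plan((575.5,-391,142,-1.2))"
```

```text
t 1.87 p [ 572.7 -393.2  220.2] yaw -1.44 zax [-1.6e-03  6.0e-04 -1.0e+00] F [-0.3  0.4  1.5] T [-0.03  0.03  0.02] op 85.1 j [ 33.  35.  -5.  78.   3.  67. -64.]
w2 n 1827 zmed 170.3
((575.8991088867188, -390.6966552734375), (11.853422164916992, 84.04291534423828), 88.396728515625) u 309 326 v 138 251
t 1.92 p [ 573.5 -393.6  221.9] yaw -1.45 zax [ 9.e-04 -9.e-04 -1.e+00] F [ 0.3 -0.1  0.6] T [-0.04 -0.03 -0.01] op 85.6 j [ 33.  35.  -5.  78.   3.  67. -64.]
d mm [ 1.8 -2.7 79.9] rot [ 0.05 -0.05 -0.25] n>= 2.0
```

View pics/w2.png

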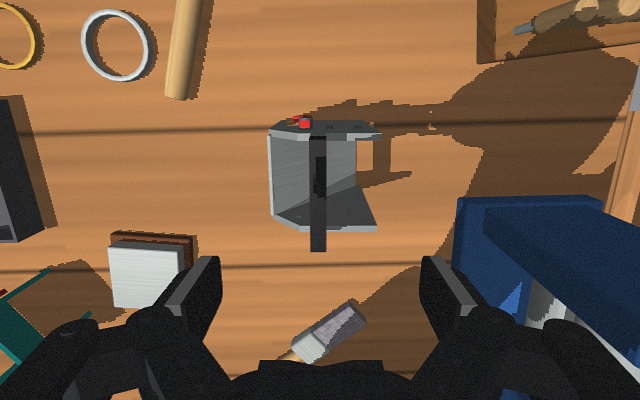

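```bash
python3 -c "
from h import *
for q in [(462,205),(500,215),(560,215),(480,270)]: print(px('w2',*q))
s=load('w2')
p=np.linalg.inv(s['W'])@[575.9,-390.7,142,1];print((s['K']@p[:3]/p[2]).round())"
```

```text
[ 515.4 -559.8   18.6]
[ 517.3 -583.8   59.9]
[ 517.5 -644.5   64.6]
[ 433.7 -585.7   29. ]
[318. 188.   1.]
```

>>> {"op": "move_arm", "data": {"steps": [[0.002,-0.0025,0.035,0,0,0,1],[0.002,-0.0025,0.065,0,0,0,1],[0.002,-0.0025,0.079,0,0,0,1],[0.002,-0.0025,0.079,0,0,0,1],[0.002,-0.0025,0.079,0,0,0,1]]}}

```text
t: 2.33
tool_pos: [576.3, -391.2, 143.3]
tcp_rot: [[1.0, -0.025, 0.002], [-0.025, -1.0, -0.001], [0.002, 0.001, -1.0]]
contact_force: [-0.3, -0.3, -0.0]
opening: 85.1
```

```bash
python3 -c "
from h import *
st();shot('wrist','w3')"
```

```text
t 2.33 p [ 576.3 -391.2  143.3] yaw -1.43 zax [ 0.0016 -0.0011 -1.    ] F [-0.3 -0.3 -0. ] T [-0.04 -0.02  0.03] op 85.1 j [ 32.  39.  -5.  82.   4.  59. -65.]
```

View pics/w3.png

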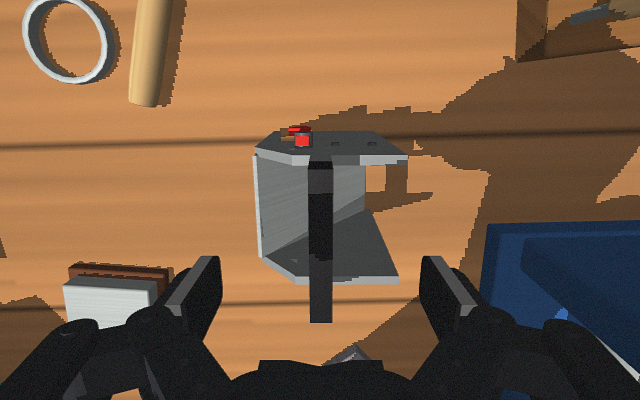

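```bash
python3 -c "
from h import *
s=load('w3')
for q in [(575.9,-390.7,171),(576.3,-349,175),(576.3,-349,156),(576.3,-349,190)]:
  p=np.linalg.inv(s['W'])@[*q,1];print((s['K']@p[:3]/p[2]).round())
for q in [(212,265),(212,280),(200,290),(428,280)]: print(px('w3',*q,r=0))
handle('w3')"
```

```text
[320. 252.   1.]
[235. 257.   1.]
[243. 240.   1.]
[227. 272.   1.]
[ 588.4 -348.8  205.8]
[ 582.2 -348.2  206.5]
[ 585.8 -348.3  219.3]
[ 579.4 -433.6  205.6]
w3 n 3715 zmed 170.3
((575.6922607421875, -390.7322082519531), (11.853909492492676, 84.97117614746094), 88.86017608642578) u 308 332 v 166 322
```

>>> {"op": "move_arm", "data": {"steps": [[0,0,0,0,0,0,-1],[0,0,0,0,0,0,-1],[0,0,0,0,0,0,-1],[0,0,0,0,0,0,-1],[0,0,0,0,0,0,-1],[0,0,0,0,0,0,-1],[0,0,0,0,0,0,-1],[0,0,0,0,0,0,-1]], "grip_force": 110}}

```text
t: 3.05
tool_pos: [575.8, -390.4, 141.2]
tcp_rot: [[1.0, -0.024, -0.0], [-0.024, -1.0, 0.0], [-0.0, -0.0, -1.0]]
contact_force: [-0.7, -0.3, -0.0]
opening: 0.3
```

```bash
python3 -c "
from h import *
st()"
```

```text
t 3.05 p [ 575.8 -390.4  141.2] yaw -1.4 zax [-1.e-04  0.e+00 -1.e+00] F [-0.7 -0.3 -0. ] T [ 0.01 -0.02 -0.03] op 0.3 j [ 32.  39.  -5.  82.   4.  59. -65.]
```

```bash
python3 -c "
from h import *
shot('wrist','w4');handle('w4');shot('scene','s4');crop('s4',90,130,210,270,4,'c_s4')"
```

```text
w4 n 1934 zmed 170.3
((599.7505493164062, -390.6432800292969), (13.082267761230469, 36.76299285888672), 88.88528442382812) u 306 335 v 166 244
```

View pics/w4.png

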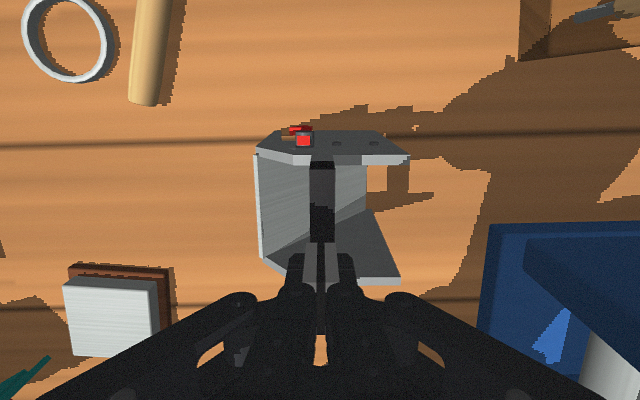

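View pics/c_s4.png

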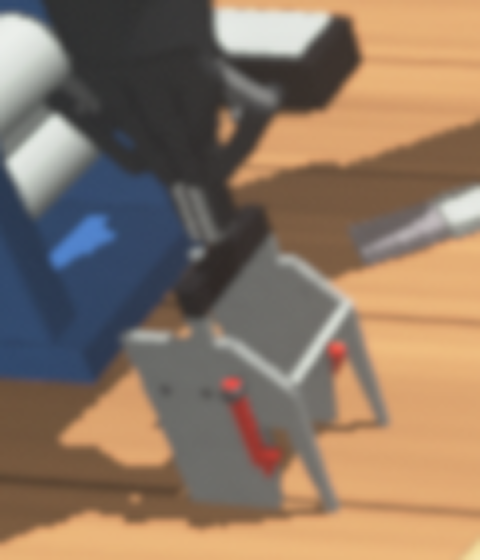

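```bash
python3 -c "
from h import *
st()
for t in ['w4','s4','w3']:
  print(t)
  for q in ({'w4':[(318,250),(318,265),(318,290),(310,250),(300,270),(330,250),(330,325),(340,265)],'s4':[(139,179),(141,185),(144,190),(136,176),(150,185)],'w3':[(215,258),(218,270),(215,300),(190,300),(215,320)]}[t]): print(q,px(t,*q,r=0))
shot('top','t4');crop('t4',430,130,530,230,6,'c_t4')
for q in [(100,60),(560,150)]: print(px('w4',*q))"
```

```text
t 3.15 p [ 575.8 -390.3  141.1] yaw -1.4 zax [-1.e-04  1.e-04 -1.e+00] F [-0.4 -0.  -0.4] T [ 0.05  0.03 -0.01] op -0.0 j [ 32.  39.  -5.  82.   4.  59. -65.]
w4
(318, 250) [ 586.9 -389.3  190.5]
(318, 265) [ 587.  -389.4  203.8]
(318, 290) [ 584.6 -389.4  217.6]
(310, 250) [ 588.  -385.9  192.4]
(300, 270) [ 583.4 -382.   200.9]
(330, 250) None
(330, 325) [ 577.9 -393.2  227.8]
(340, 265) [ 582.3 -398.3  195.6]
s4
(139, 179) [ 586.  -385.2  209.8]
(141, 185) [ 587.9 -384.4  195. ]
(144, 190) [ 574.6 -391.5  171.1]
(136, 176) [ 584.4 -390.8  216.3]
(150, 185) [ 551.6 -388.7  168.9]
w3
(215, 258) [ 589.1 -348.7  201.3]
(218, 270) [ 582.  -348.2  198.2]
(215, 300) [ 572.7 -348.1  205.9]
(190, 300) [ 588.3 -348.7  229.1]
(215, 320) [ 409.6 -267.5   -0.7]
[ 682.6 -204.2   11.5]
[ 5.929e+02 -6.195e+02 -5.000e-01]
```

View pics/c_t4.png

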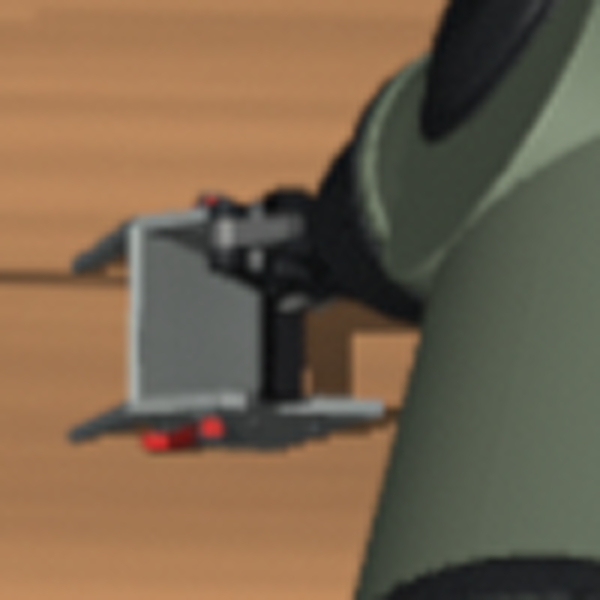

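```bash
python3 -c "
from h import *
for t in ['w4','s4']:
  p,u,v,c=cloud(t)
  m=(abs(p[:,0]-577)<16)&(abs(p[:,1]+390)<20)&(p[:,2]>173)&(p[:,2]<240)
  print(t,m.sum(),np.histogram(p[m,2],np.arange(173,241,4))[0]);q=p[m];print(q[np.argsort(q[:,2])[:12]].round(0).tolist())
  print('x range tip',q[q[:,2]<215,0].min(),q[q[:,2]<215,0].max())
"
python3 -c "
from h import *
crop('s4',125,165,165,215,12,'c_s4b')"
```

```text
w4 6924 [   0    0   57  189  262  291  315  313  371  288  388  570  563 1282
  931  794]
[[587.0, -397.0, 182.0], [587.0, -396.0, 182.0], [587.0, -394.0, 182.0], [587.0, -390.0, 182.0], [586.0, -397.0, 183.0], [587.0, -391.0, 183.0], [587.0, -394.0, 183.0], [587.0, -385.0, 183.0], [587.0, -395.0, 183.0], [587.0, -390.0, 183.0], [587.0, -387.0, 183.0], [587.0, -384.0, 183.0]]
x range tip 581.9922737046942 588.6578021657213
s4 335 [ 0  4  8 15 26 22 25 18 28 20 22 12 22 29 41 26]
[[578.0, -382.0, 180.0], [574.0, -382.0, 180.0], [582.0, -382.0, 180.0], [584.0, -396.0, 180.0], [581.0, -383.0, 182.0], [586.0, -387.0, 182.0], [586.0, -382.0, 183.0], [588.0, -395.0, 183.0], [587.0, -388.0, 183.0], [583.0, -383.0, 183.0], [587.0, -383.0, 184.0], [588.0, -390.0, 184.0]]
x range tip 569.0651304198387 588.7607559844088
```

View pics/c_s4b.png

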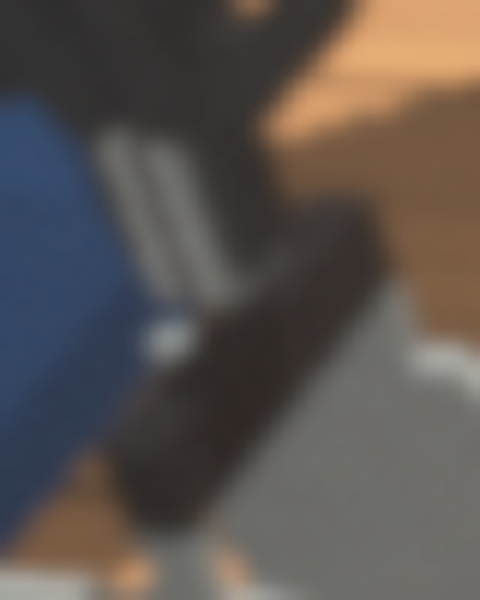

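>>> {"op": "move_arm", "data": {"steps": [[0,0,0,0,0,0,1],[0,0,0,0,0,0,1],[0,0,0,0,0,0,1],[0,0,0,0,0,0,1],[0,0,0,0,0,0,1],[0,0,0.013,0,0,0,1],[0,0,0.026,0,0,0,1],[0,0,0.036,0,0,0,1]]}}

```text
t: 3.87
tool_pos: [575.3, -390.0, 103.1]
tcp_rot: [[1.0, -0.024, -0.001], [-0.024, -1.0, 0.001], [-0.001, -0.001, -1.0]]
contact_force: [-0.4, -0.6, -0.5]
opening: 85.1
```

```bash
python3 -c "
from h import *
st();shot('scene','s5');crop('s5',90,130,210,270,4,'c_s5')"
```

```text
t 3.87 p [ 575.3 -390.   103.1] yaw -1.39 zax [-1.2e-03  8.0e-04 -1.0e+00] F [-0.4 -0.6 -0.5] T [-0.02  0.02 -0.01] op 85.1 j [ 32.  42.  -5.  84.   4.  55. -65.]
```

View pics/c_s5.png

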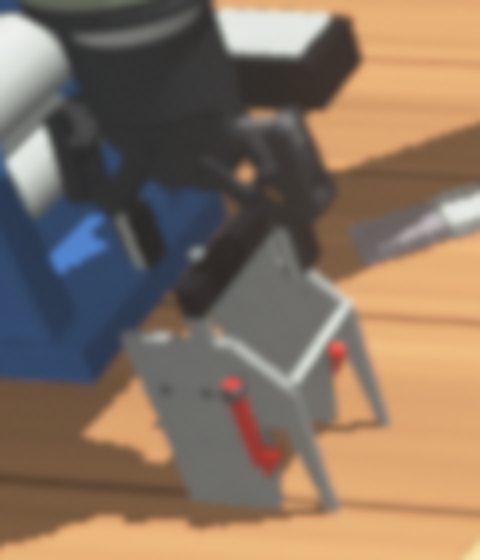

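>>> {"op": "move_arm", "data": {"steps": [[0,0,0,0,0,0,-1],[0,0,0,0,0,0,-1],[0,0,0,0,0,0,-1],[0,0,0,0,0,0,-1],[0,0,0,0,0,0,-1],[0,0,0,0,0,0,-1],[0,0,0,0,0,0,-1]], "grip_force": 110}}

```text
t: 4.5
tool_pos: [576.0, -390.8, 105.7]
tcp_rot: [[1.0, -0.025, 0.001], [-0.025, -1.0, -0.001], [0.001, 0.001, -1.0]]
contact_force: [-0.7, -1.5, 4.7]
opening: 10.0
```

```bash
python3 -c "
from h import *
st();plan((575,-390,163,-1.4),(575,-390,283,-1.4))"
```

```text
t 4.5 p [ 576.  -390.8  105.7] yaw -1.4 zax [ 6.e-04 -7.e-04 -1.e+00] F [-0.7 -1.5  4.7] T [-0.25  0.08  0.12] op 10.0 j [ 32.  41.  -5.  84.   4.  55. -65.]
d mm [ -1.   -0.7 -57.3] rot [ 0.04 -0.04 -0.  ] n>= 2.0
d mm [  -0.9   -0.6 -177.3] rot [ 0.04 -0.04 -0.  ] n>= 5.0
```

>>> {"op": "move_arm", "data": {"steps": [[0,0,-0.01,0,0,0,-1],[0,0,-0.03,0,0,0,-1],[0,0,-0.06,0,0,0,-1],[0,0,-0.09,0,0,0,-1],[0,0,-0.12,0,0,0,-1],[0,0,-0.15,0,0,0,-1],[0,0,-0.175,0,0,0,-1],[0,0,-0.19,0,0,0,-1]]}}

```text
t: 5.17
tool_pos: [576.2, -390.4, 299.0]
tcp_rot: [[1.0, -0.024, 0.003], [-0.024, -1.0, -0.001], [0.003, 0.001, -1.0]]
contact_force: [0.3, 0.3, -4.0]
opening: 10.1
```

```bash
python3 -c "
from h import *
st();shot('wrist','w6');shot('scene','s6');plan((480,-100,290,0),(480,40,290,0))"
```

```text
t 5.17 p [ 576.2 -390.4  299. ] yaw -1.39 zax [ 0.0026 -0.0013 -1.    ] F [ 0.3  0.3 -4. ] T [-0.03  0.04 -0.02] op 10.1 j [ 32.  32.  -5.  71.   3.  76. -64.]
d mm [-103.7 -288.3    7.4] rot [ 0.11 -0.21 -1.4 ] n>= 8.0
d mm [-107.1 -428.2    7.1] rot [ 0.11 -0.21 -1.4 ] n>= 11.0
```

View pics/w6.png

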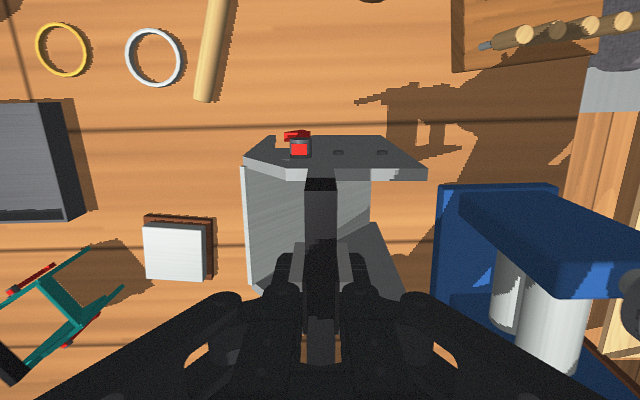

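View pics/s6.png

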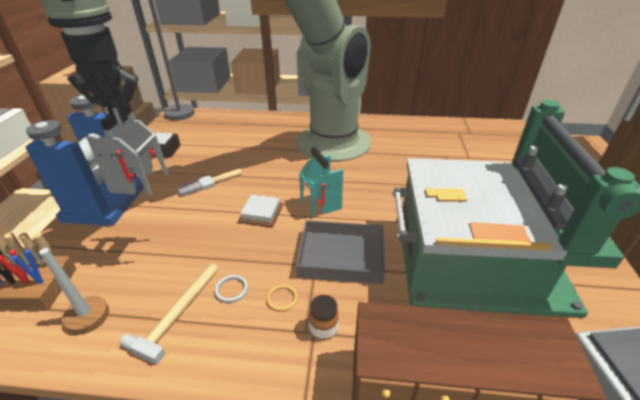

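>>> {"op": "move_arm", "data": {"steps": [[-0.005,-0.03,0.0,0,0,0,-1],[-0.013,-0.07,0.0,0,0,0,-1],[-0.02,-0.11,0.0,0,0,0,-1],[-0.026,-0.15,0.0,0,0,0,-1],[-0.032,-0.19,0.0,0,0,0,-1],[-0.038,-0.23,0.0,0,0,0,-1],[-0.044,-0.265,0.0,0,0,0,-1],[-0.05,-0.3,0.0,0,0,0,-1]]}}

```text
t: 5.93
tool_pos: [531.8, -87.2, 294.1]
tcp_rot: [[1.0, -0.024, -0.002], [-0.024, -1.0, 0.0], [-0.002, -0.0, -1.0]]
contact_force: [1.3, 0.6, -3.8]
opening: 9.8
```

>>> {"op": "move_arm", "data": {"steps": [[0,-0.03,0.0,0,0,0,-1],[0,-0.06,0.0,0,0,0,-1],[0,-0.085,0.0,0,0,0,-1],[0,-0.105,0.0,0,0,0,-1],[0,-0.115,0.0,0,0,0,-1],[0,-0.115,0.0,0,0,0,-1],[0,-0.115,0.0,0,0,0,-1]]}}

```text
t: 6.52
tool_pos: [535.6, 25.3, 294.4]
tcp_rot: [[1.0, -0.024, -0.001], [-0.024, -1.0, -0.0], [-0.001, 0.0, -1.0]]
contact_force: [0.8, -0.4, -4.6]
opening: 9.9
```

```bash
python3 -c "
from h import *
st();shot('wrist','w7');st()"
```

```text
t 6.52 p [535.6  25.3 294.4] yaw -1.37 zax [-1.3e-03 -4.0e-04 -1.0e+00] F [ 0.8 -0.4 -4.6] T [-0.03  0.04 -0.02] op 9.9 j [   2.   17.  -14.   97.    4.   67. -105.]
t 6.57 p [535.7  24.6 294.6] yaw -1.44 zax [-1.e-03 -6.e-04 -1.e+00] F [-0.6  0.6 -3.6] T [-0.02  0.   -0.02] op 10.2 j [   2.   17.  -14.   97.    4.   67. -105.]
```

View pics/w7.png

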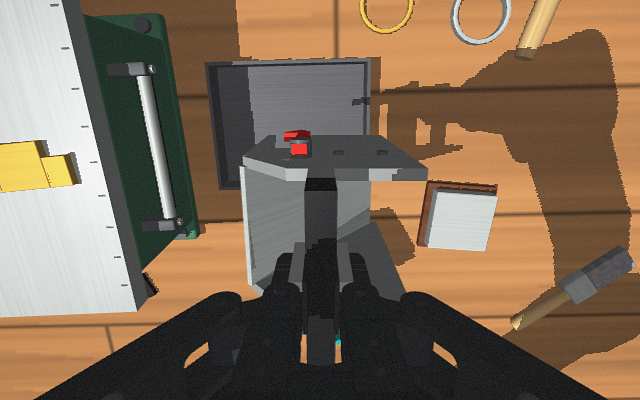

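```bash
python3 -c "
from h import *
crop('w7',60,30,230,270,3,'c_w7')
for t,box in [('w7',(0,200,0,320)),('top0',(120,250,90,250))]:
  p,u,v,c=cloud(t)
  inb=(u>box[0])&(u<box[1])&(v>box[2])&(v<box[3])
  b=inb&(abs(p[:,2]-191)<4)&(p[:,0]>420)&(p[:,0]<700)
  print(t,'bed z',np.median(p[b,2]).round(1))
  # edge: min y per x bin
  xs=np.arange(440,690,20);e=[]
  for x in xs:
    m=b&(abs(p[:,0]-x)<3)
    if m.sum()>3:e.append((x,p[m,1].min()))
  e=np.array(e);f=np.polyfit(e[:,0],e[:,1],1);print('edge y at x=560',np.polyval(f,560).round(2),'yaw',np.degrees(np.arctan(f[0])).round(2),'res',(e[:,1]-np.polyval(f,e[:,0])).round(1), 'x ends',p[b,0].min().round(1),p[b,0].max().round(1))
  # rail
  r=inb&(p[:,2]>141)&(p[:,2]<151)&(p[:,0]>480)&(p[:,0]<640)&(c.min(1)>120)&(p[:,1]<210)&(p[:,1]>150)
  q=p[r];print('rail n',r.sum(),'zmax',np.percentile(q[:,2],95).round(1));f=np.polyfit(q[:,0],q[:,1],1)
  top=q[q[:,2]>np.percentile(q[:,2],70)];g=np.polyfit(top[:,0],top[:,1],1)
  print('rail y at560',np.polyval(f,560).round(2),np.polyval(g,560).round(2),'yaw',np.degrees(np.arctan(f[0])).round(2),'x',q[:,0].min().round(1),q[:,0].max().round(1), 'y edges',(q[:,1]-np.polyval(f,q[:,0])).min().round(1),(q[:,1]-np.polyval(f,q[:,0])).max().round(1))
"
```

```text
w7 bed z 189.5
edge y at x=560 212.77 yaw 1.27 res [ 0.  -0.4  0.5  0.3 -0.2  0.  -0.2 -0.2  0.1 -0.3 -0.1  0.4 -0. ] x ends 420.0 682.6
rail n 1429 zmax 150.0
rail y at560 186.98 187.41 yaw 1.11 x 482.1 638.9 y edges -10.6 8.3
top0 bed z 190.8
edge y at x=560 212.1 yaw 1.48 res [ 0.4  0.8 -0.4 -0.9 -0.4  0.7 -0.6 -0.3 -0.5  0.5  0.8 -0.2  0. ] x ends 420.0 700.0
rail n 169 zmax 149.1
rail y at560 186.98 185.93 yaw 1.02 x 491.4 637.1 y edges -11.0 4.2
```

View pics/c_w7.png

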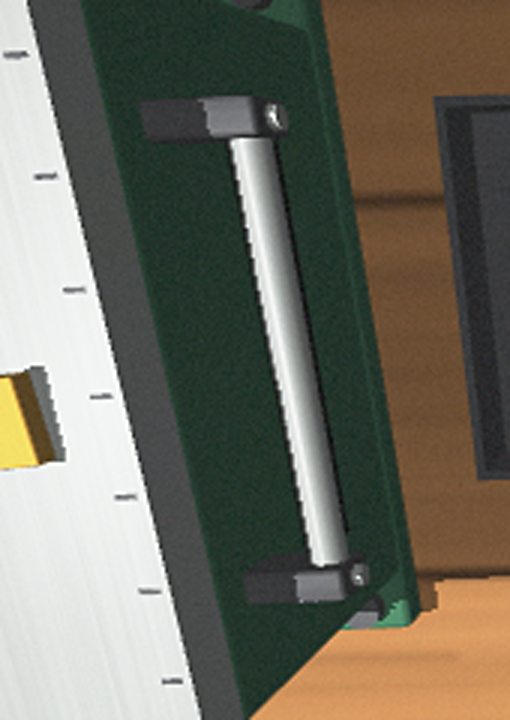

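```bash
python3 -c "
from h import *
a=onz('w7',144,76,145);b=onz('w7',169,217,145);print(a,b,(a+b)/2)
p,u,v,c=cloud('w7')
m=(p[:,2]>193)&(p[:,2]<204)&(p[:,1]>215)&(p[:,0]>480)&(p[:,0]<640)
print(m.sum());q=p[m]
print('offcut x',q[:,0].min(),q[:,0].max(),'y',q[:,1].min(),'z',np.median(q[:,2]))
p,u,v,c=cloud('top0')
m=(p[:,2]>193.5)&(p[:,2]<204)&(c[:,0]>180)&(c[:,2]<120)&(p[:,1]>215)&(p[:,0]>480)&(p[:,0]<610)
q=p[m];print('top offcut',m.sum(),cv2.minAreaRect(q[:,:2].astype(np.float32)),np.median(q[:,2]))
# carried chute: handle top & cheeks in w7, w6
for t,tp in [('w6',(576.2,-390.4,299)),('w7',(535.6,25.3,294.4))]:
  p,u,v,c=cloud(t);m=(u>300)&(u<345)&(v>175)&(v<240)&(c.max(1)<80)&(p[:,2]>250)
  q=p[m];print(t,m.sum(),'z',np.percentile(q[:,2],[10,50,90]).round(1),'y rel',(np.percentile(q[:,1],[1,99])-tp[1]).round(1),'top rel tcp',np.median(q[:,2])-tp[2])
s=load('w7')
"
python3 - <<'E'
import sys; sys.path.insert(0,'.')
from h import *
crop('w7',230,110,440,310,3.5,'c_w7c')
E
```

```text
[629.4 185.8 145. ] [491.  184.4 145. ] [560.2 185.1 145. ]
2958
offcut x 536.1819244586284 579.1674907190252 y 235.49985599948556 z 197.44508263702645
top offcut 496 ((557.3865966796875, 275.33154296875), (39.515419006347656, 77.62284088134766), 4.203977108001709) 198.98473857115573
w6 2031 z [352.6 363.4 364.3] y rel [-6.2  5.4] top rel tcp 64.43558281905348
w7 2032 z [347.3 358.8 359.7] y rel [-6.2  5.4] top rel tcp 64.41173275850178
```

View pics/c_w7c.png

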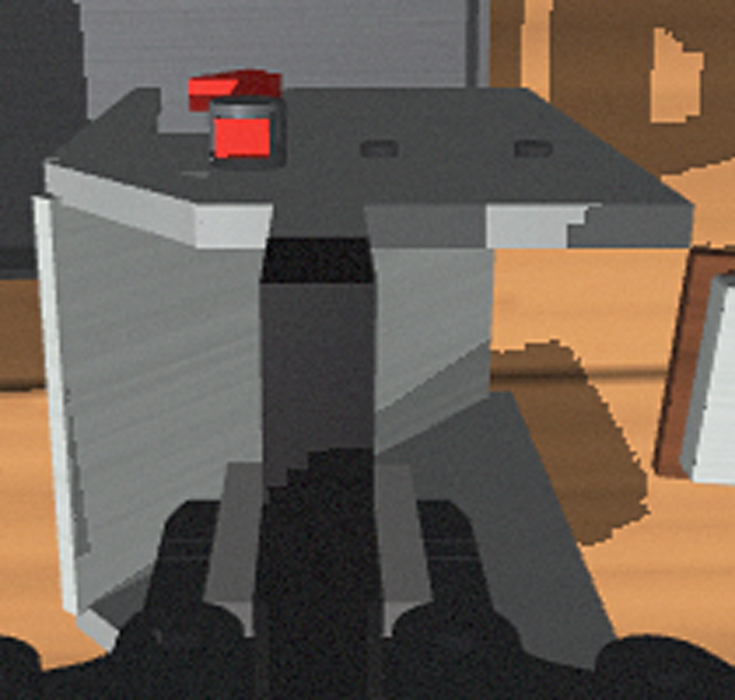

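```bash
python3 -c "
from h import *
st();plan((560.8,150,288,1.3),(560.8,162.6,288,1.3))"
```

```text
t 6.57 p [535.7  24.6 294.6] yaw -1.44 zax [-1.e-03 -6.e-04 -1.e+00] F [-0.6  0.6 -3.6] T [-0.02  0.   -0.02] op 10.2 j [   2.   17.  -14.   97.    4.   67. -105.]
d mm [  22.  -126.     6.5] rot [ 0.04  0.06 -2.74] n>= 4.0
d mm [  21.7 -138.6    6.5] rot [ 0.04  0.06 -2.74] n>= 4.0
```

>>> {"op": "move_arm", "data": {"steps": [[0.004,-0.025,0.0,0,0,-0.5,-1],[0.009,-0.055,0.001,0,0,-1.2,-1],[0.014,-0.085,0.003,0,0,-2,-1],[0.019,-0.11,0.005,0,0,-2.74,-1],[0.022,-0.126,0.006,0,0,-2.74,-1],[0.022,-0.126,0.006,0,0,-2.74,-1],[0.022,-0.126,0.006,0,0,-2.74,-1],[0.022,-0.126,0.006,0,0,-2.74,-1]]}}

```text
t: 7.23
tool_pos: [561.2, 149.3, 288.9]
tcp_rot: [[1.0, 0.022, -0.0], [0.022, -1.0, -0.001], [-0.0, 0.001, -1.0]]
contact_force: [-0.2, 0.0, -3.7]
opening: 9.6
```

```bash
python3 -c "
from h import *
st();shot('wrist','w8');shot('scene','s8');crop('s8',330,90,480,240,4,'c_s8');st();plan((560.8,162.6,270,1.3),(560.8,162.6,210,1.3))"
```

```text
t 7.23 p [561.2 149.3 288.9] yaw 1.23 zax [-4.e-04 -9.e-04 -1.e+00] F [-0.2  0.  -3.7] T [-0.06 -0.02  0.02] op 9.6 j [  -8.   22.  -17.   91.    7.   69. -116.]
t 7.33 p [561.2 149.5 289.3] yaw 1.22 zax [ 1.e-04 -6.e-04 -1.e+00] F [ 0.1 -0.6 -4. ] T [ 0.05  0.02 -0.01] op 9.9 j [  -8.   22.  -17.   91.    7.   69. -116.]
d mm [ -0.2 -13.1  19.2] rot [ 0.03 -0.01 -0.08] n>= 1.0
d mm [ -0.2 -13.2  79.2] rot [ 0.03 -0.01 -0.08] n>= 2.0
```

View pics/w8.png

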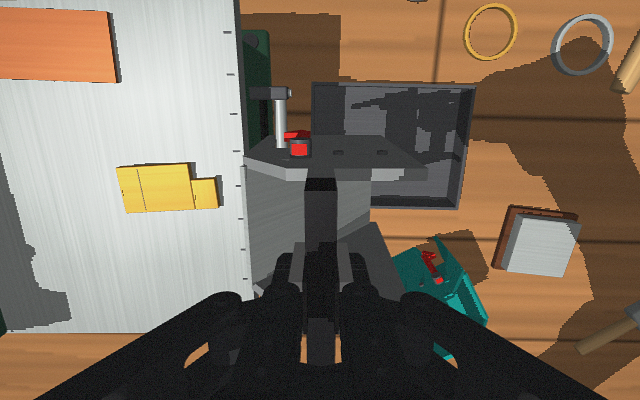

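View pics/c_s8.png

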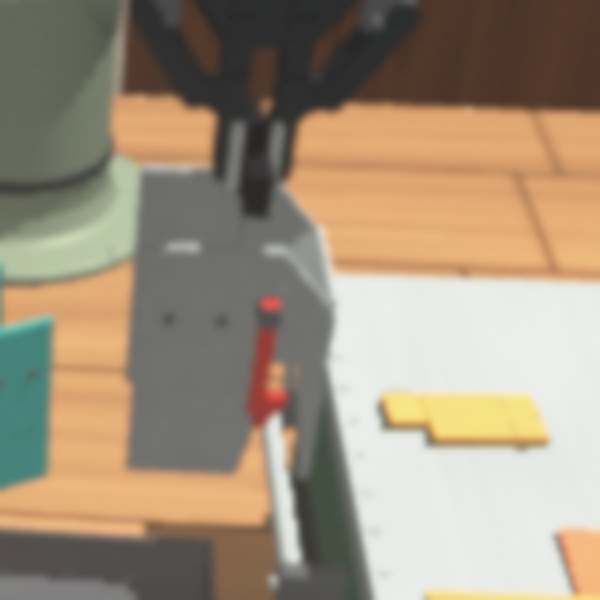

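```bash
python3 -c "
from h import *
p,u,v,c=cloud('w8')
b=(abs(p[:,2]-189.5)<3)&(u<242)
e=[]
for x in np.arange(600,690,10):
    m=b&(abs(p[:,0]-x)<2)
    if m.sum()>3:e.append((x,p[m,1].min()))
e=np.array(e);print(e.round(1).tolist());f=np.polyfit(e[:,0],e[:,1],1);print(np.polyval(f,560),np.degrees(f[0]))
m=(p[:,2]>194)&(p[:,2]<204)&(c[:,0]>150)&(c[:,2]<120)&(u<225)&(v>155)&(v<220)
q=p[m];print(m.sum(),cv2.minAreaRect(q[:,:2].astype(np.float32)),np.median(q[:,2]))
m=(p[:,2]>185)&(p[:,2]<204)&(c[:,0]>150)&(c[:,2]<120)&(v<100)&(u<130)
q=p[m];print('copper',m.sum(),cv2.minAreaRect(q[:,:2].astype(np.float32)),np.median(q[:,2]))
r=(p[:,2]>141)&(p[:,2]<151)&(p[:,0]>580)&(p[:,0]<640)&(c.min(1)>120)&(p[:,1]<210)&(p[:,1]>150)&(v<145)&(u>265)&(u<290)
q=p[r];print(r.sum(),q[:,1].min(),q[:,1].max(),q[:,2].max(), q[q[:,2]>np.percentile(q[:,2],80)].mean(0))
"
```

```text
[[600.0, 215.6], [610.0, 215.2], [620.0, 214.9], [630.0, 215.3], [640.0, 215.3], [650.0, 215.6], [660.0, 215.8], [670.0, 216.2], [680.0, 216.2]]
214.54877058529746 0.720644471105956
3846 ((557.7417602539062, 277.66424560546875), (39.82353973388672, 80.0262222290039), 4.405240535736084) 197.4101645649293
copper 7935 ((666.7737426757812, 353.9989318847656), (90.3122787475586, 50.55048370361328), 89.02281951904297) 193.41682963486716
367 184.79728102863726 193.10136166063728 146.98395584285618 [609.27298847 188.70121084 146.04400135]
```

>>> {"op": "move_arm", "data": {"steps": [[0,-0.007,0.0,0,0,0,-1],[0,-0.0138,0.005,0,0,0,-1],[0,-0.0138,0.015,0,0,0,-1],[0,-0.0138,0.025,0,0,0,-1],[0,-0.0138,0.035,0,0,0,-1],[0,-0.0138,0.045,0,0,0,-1],[0,-0.0138,0.045,0,0,0,-1]]}}

```text
t: 7.92
tool_pos: [559.7, 164.3, 241.6]
tcp_rot: [[1.0, 0.023, -0.003], [0.023, -1.0, -0.001], [-0.003, 0.001, -1.0]]
contact_force: [-1.4, -1.4, -4.5]
opening: 10.1
```

```bash
python3 -c "
from h import *
st();shot('scene','s9');crop('s9',330,90,480,240,4,'c_s9');st()"
```

```text
t 7.92 p [559.7 164.3 241.6] yaw 1.34 zax [-0.0032 -0.0012 -1.    ] F [-1.4 -1.4 -4.5] T [-0.01  0.03  0.05] op 10.1 j [ -10.   24.  -17.   94.    8.   63. -118.]
t 7.97 p [560.2 164.5 242.9] yaw 1.33 zax [-2.1e-03 -7.0e-04 -1.0e+00] F [-0.3 -0.2 -3.6] T [ 0.01 -0.01  0.  ] op 9.8 j [ -10.   24.  -17.   94.    8.   63. -118.]
```

View pics/c_s9.png

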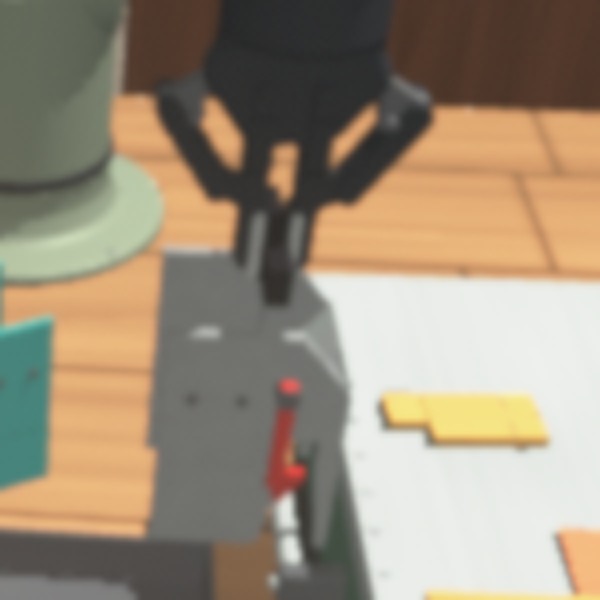

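>>> {"op": "move_arm", "data": {"steps": [[0,0.001,0.006,0,0,0,-1],[0,0.001,0.013,0,0,0,-1],[0,0.001,0.02,0,0,0,-1],[0,0.001,0.027,0,0,0,-1],[0,0.001,0.034,0,0,0,-1],[0,0.001,0.034,0,0,0,-1]]}}

```text
t: 8.47
tool_pos: [560.1, 163.7, 208.6]
tcp_rot: [[1.0, 0.024, -0.002], [0.024, -1.0, -0.001], [-0.002, 0.001, -1.0]]
contact_force: [-0.2, -0.1, -4.6]
opening: 10.2
```

```bash
python3 -c "
from h import *
st();shot('scene','s10');crop('s10',330,90,480,240,4,'c_s10');st()"
```

```text
t 8.47 p [560.1 163.7 208.6] yaw 1.35 zax [-1.9e-03 -7.0e-04 -1.0e+00] F [-0.2 -0.1 -4.6] T [ 0.03  0.02 -0.02] op 10.2 j [ -10.   26.  -17.   96.    9.   59. -118.]
t 8.52 p [560.4 163.8 209.4] yaw 1.35 zax [-1.2e-03 -4.0e-04 -1.0e+00] F [-0.   0.1 -2.8] T [ 0.05 -0.05  0.  ] op 9.9 j [ -10.   26.  -17.   96.    8.   59. -118.]
```

View pics/c_s10.png

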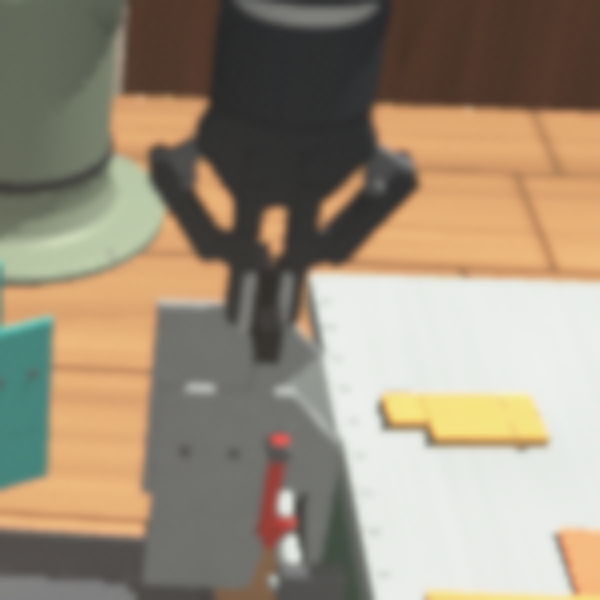

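>>> {"op": "move_arm", "data": {"steps": [[0,0,0.004,0,0,0,-1],[0,0,0.008,0,0,0,-1],[0,0,0.012,0,0,0,-1],[0,0,0.016,0,0,0,-1],[0,0,0.016,0,0,0,-1]], "grip_force": 120}}

```text
t: 8.93
tool_pos: [560.7, 163.5, 193.7]
tcp_rot: [[1.0, 0.023, -0.0], [0.023, -1.0, -0.001], [-0.0, 0.0, -1.0]]
contact_force: [1.8, -1.8, -4.9]
opening: 9.9
```

```bash
python3 -c "
from h import *
st()"
```

```text
t 8.93 p [560.7 163.5 193.7] yaw 1.32 zax [-1.e-04 -5.e-04 -1.e+00] F [ 1.8 -1.8 -4.9] T [-0.55 -0.3  -0.08] op 9.9 j [ -10.   27.  -17.   97.    9.   57. -119.]
```

>>> {"op": "move_arm", "data": {"steps": [[0,0,0.003,0,0,0,-1],[0,0,0.006,0,0,0,-1],[0,0,0.006,0,0,0,-1]]}}

```text
t: 9.18
tool_pos: [560.3, 163.8, 187.3]
tcp_rot: [[1.0, 0.024, -0.001], [0.024, -1.0, -0.0], [-0.001, 0.0, -1.0]]
contact_force: [1.8, -0.5, -6.0]
opening: 10.0
```

```bash
python3 -c "
from h import *
st();shot('scene','s11');crop('s11',330,110,480,240,4,'c_s11');st()"
```

```text
t 9.18 p [560.3 163.8 187.3] yaw 1.35 zax [-1.1e-03 -3.0e-04 -1.0e+00] F [ 1.8 -0.5 -6. ] T [-0.4  -0.18  0.04] op 10.0 j [ -10.   27.  -17.   98.    9.   57. -119.]
t 9.23 p [560.4 163.9 187.6] yaw 1.35 zax [-1.1e-03 -3.0e-04 -1.0e+00] F [ 0.5 -0.9 -6.2] T [-0.38 -0.07  0.  ] op 10.1 j [ -10.   27.  -17.   98.    9.   57. -119.]
```

View pics/c_s11.png

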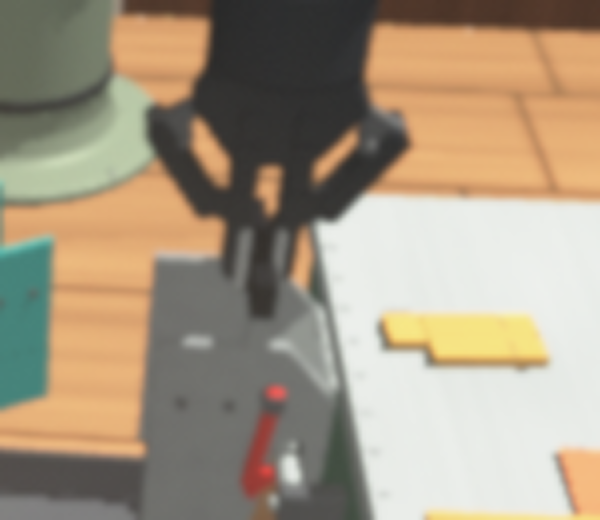

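>>> {"op": "move_arm", "data": {"steps": [[0,0,0.003,0,0,0,-1],[0,0,0.006,0,0,0,-1],[0,0,0.006,0,0,0,-1]]}}

```text
t: 9.48
tool_pos: [560.4, 164.2, 181.6]
tcp_rot: [[1.0, 0.024, -0.001], [0.024, -1.0, 0.0], [-0.001, -0.0, -1.0]]
contact_force: [0.4, 0.7, -4.1]
opening: 9.8
```

```bash
python3 -c "
from h import *
st();shot('scene','s12');crop('s12',330,110,480,240,4,'c_s12');st()"
```

```text
t 9.48 p [560.4 164.2 181.6] yaw 1.36 zax [-7.e-04  1.e-04 -1.e+00] F [ 0.4  0.7 -4.1] T [ 0.02  0.05 -0.03] op 9.8 j [ -10.   28.  -17.   98.    9.   56. -119.]
t 9.53 p [560.6 164.2 181.9] yaw 1.35 zax [-4.e-04  2.e-04 -1.e+00] F [ 0.2 -0.5 -3.4] T [-0.    0.02  0.  ] op 10.1 j [ -10.   27.  -17.   98.    9.   56. -119.]
```

View pics/c_s12.png

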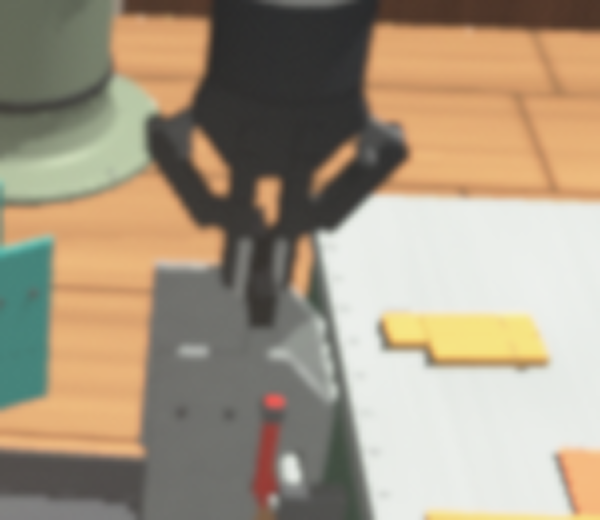

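>>> {"op": "move_arm", "data": {"steps": [[0,0,0.0015,0,0,0,-1],[0,0,0.003,0,0,0,-1],[0,0,0.003,0,0,0,-1]]}}

```text
t: 9.78
tool_pos: [561.3, 163.9, 180.3]
tcp_rot: [[1.0, 0.023, 0.002], [0.023, -1.0, 0.0], [0.002, -0.0, -1.0]]
contact_force: [-3.3, -3.0, 11.9]
opening: 10.2
```

```bash
python3 -c "
from h import *
st()"
```

```text
t 9.78 p [561.3 163.9 180.3] yaw 1.32 zax [ 1.5e-03  2.0e-04 -1.0e+00] F [-3.3 -3.  11.9] T [-0.46  0.94  0.04] op 10.2 j [ -10.   28.  -17.   98.    9.   56. -119.]
```

>>> {"op": "move_arm", "data": {"steps": [[0,0,0.002,0,0,0,-1],[0,0,0.002,0,0,0,-1],[0,0,0.002,0,0,0,-1]]}}

```text
t: 10.03
tool_pos: [561.7, 163.8, 179.9]
tcp_rot: [[1.0, 0.023, 0.003], [0.023, -1.0, 0.0], [0.003, -0.0, -1.0]]
contact_force: [-10.9, -7.9, 35.6]
opening: 9.9
```

```bash
python3 -c "
from h import *
st();shot('scene','s13');crop('s13',360,140,440,240,6,'c_s13');shot('wrist','w13');st()"
```

```text
t 10.03 p [561.7 163.8 179.9] yaw 1.3 zax [ 3.e-03  2.e-04 -1.e+00] F [-10.9  -7.9  35.6] T [-1.31  2.52  0.11] op 9.9 j [ -10.   28.  -17.   98.    9.   55. -119.]
t 10.13 p [561.7 163.8 179.9] yaw 1.31 zax [ 3.1e-03  1.0e-04 -1.0e+00] F [-10.8  -6.4  35.3] T [-1.28  2.49  0.11] op 9.7 j [ -10.   28.  -17.   98.    9.   55. -119.]
```

View pics/c_s13.png

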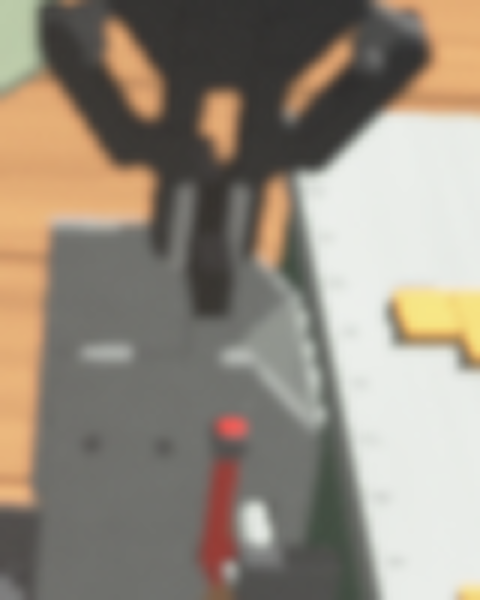

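View pics/w13.png

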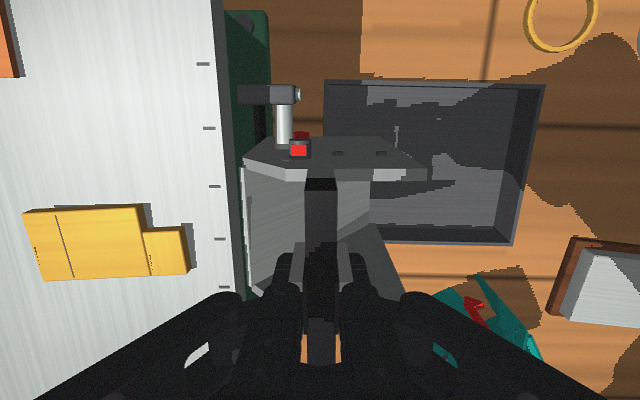

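>>> {"op": "move_arm", "data": {"steps": [[0,0,-0.003,0,0,0,-1],[0,0,-0.005,0,0,0,-1],[0,0,-0.007,0,0,0,-1],[0,0,-0.009,0,0,0,-1],[0,0,-0.009,0,0,0,-1]]}}

```text
t: 10.55
tool_pos: [559.9, 164.6, 184.1]
tcp_rot: [[1.0, 0.024, -0.002], [0.024, -1.0, 0.0], [-0.002, -0.001, -1.0]]
contact_force: [6.3, 6.4, -32.3]
opening: 9.7
```

```bash
python3 -c "
from h import *
st()"
```

```text
t 10.55 p [559.9 164.6 184.1] yaw 1.4 zax [-2.4e-03  5.0e-04 -1.0e+00] F [  6.3   6.4 -32.3] T [ 1.48 -1.82 -0.04] op 9.7 j [ -10.   27.  -17.   98.    9.   56. -119.]
```

>>> {"op": "move_arm", "data": {"steps": [[0,0,0.003,0,0,0,-1],[0,0,0.006,0,0,0,-1],[0,0,0.0055,0,0,0,-1],[0,0,0.0045,0,0,0,-1],[0,0,0.0045,0,0,0,0],[0,0,0.0045,0,0,0,0],[0,0,0.0045,0,0,0,0],[0,0,0.0045,0,0,0,0]], "grip_force": 60}}

```text
t: 11.22
tool_pos: [560.9, 164.0, 181.9]
tcp_rot: [[1.0, 0.023, 0.0], [0.023, -1.0, 0.0], [0.0, -0.0, -1.0]]
contact_force: [-0.4, 0.1, 0.9]
opening: 42.5
```

```bash
python3 -c "
from h import *
st()"
```

```text
t 11.22 p [560.9 164.  181.9] yaw 1.34 zax [ 4.e-04  2.e-04 -1.e+00] F [-0.4  0.1  0.9] T [-0.03  0.03 -0.04] op 42.5 j [ -10.   27.  -17.   98.    9.   56. -119.]
```

>>> {"op": "move_arm", "data": {"steps": [[0,0,-0.02,0,0,0,0],[0,0,-0.05,0,0,0,0],[0,0,-0.085,0,0,0,0],[0,0,-0.12,0,0,0,0],[-0.02,0,-0.14,0,0,0,0],[-0.05,0,-0.14,0,0,0,0],[-0.07,0,-0.14,0,0,0,0],[-0.07,0,-0.14,0,0,0,0]]}}

```text
t: 11.88
tool_pos: [488.0, 162.6, 322.8]
tcp_rot: [[1.0, 0.025, 0.001], [0.025, -1.0, 0.0], [0.001, -0.0, -1.0]]
contact_force: [-0.5, -0.2, 0.2]
opening: 42.7
```

```bash
python3 -c "
from h import *
st();shot('wrist','w14');shot('scene','s14');crop('s14',350,130,440,250,5,'c_s14')
plan((540,345,300,91.3),(557,345,300,91.3))"
```

```text
t 11.88 p [488.  162.6 322.8] yaw 1.42 zax [ 0.0011  0.     -1.    ] F [-0.5 -0.2  0.2] T [0.03 0.01 0.05] op 42.7 j [ -10.   14.  -19.   97.    5.   70. -118.]
d mm [  53.6 -181.5   22.4] rot [ 5.000e-02 -6.000e-02 -8.994e+01] n>= 5.0
d mm [  70.6 -181.1   22.4] rot [ 5.000e-02 -6.000e-02 -8.994e+01] n>= 5.0
```

View pics/w14.png

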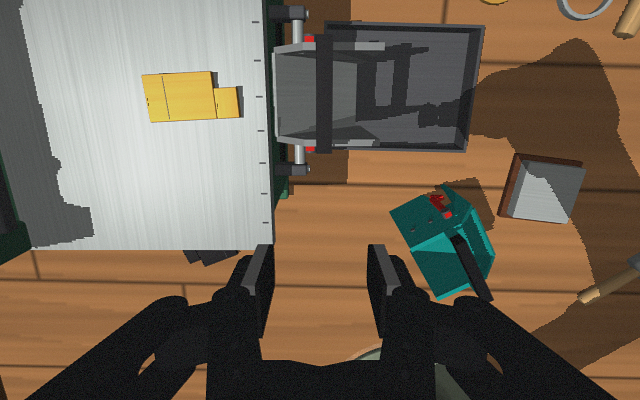

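View pics/c_s14.png

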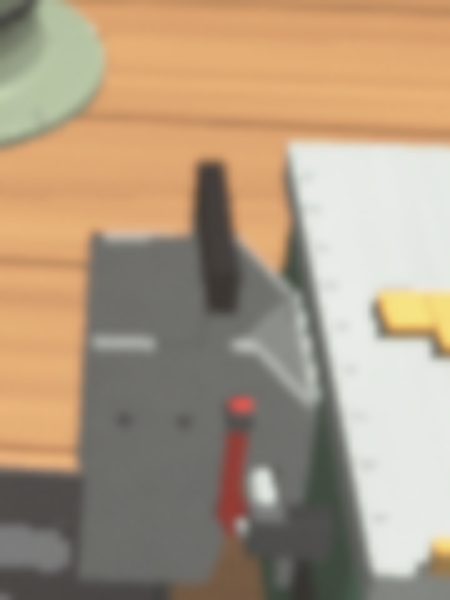

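```bash
python3 -c "
from h import *
handle('w14',(500,620),(130,190),(225,260));handle('top0',(500,620),(130,190),(225,260))
p,u,v,c=cloud('w14')
b=(abs(p[:,2]-189.5)<3)&(u<275)
e=np.array([(x,p[b&(abs(p[:,0]-x)<2),1].min()) for x in np.arange(430,660,20)]);f=np.polyfit(e[:,0],e[:,1],1);print('edge560',np.polyval(f,560).round(1),np.degrees(f[0]).round(2))
m=(p[:,2]>193.5)&(p[:,2]<204)&(c[:,0]>150)&(c[:,2]<120)&(u<245)&(v>65)&(v<130)
q=p[m];r=cv2.minAreaRect(q[:,:2].astype(np.float32));print(m.sum(),r,cv2.boxPoints(r).round(1).tolist(),np.median(q[:,2]))
m=(abs(p[:,0]-557)<25)&(p[:,1]>190)&(p[:,1]<213)&(p[:,2]<186)&(p[:,2]>170)
q=p[m];i=np.argsort(-q[:,2])[:20];print('lip',q[i].mean(0).round(1))
crop('w14',260,0,400,160,5,'c_w14')
"
```

```text
w14 n 1973 zmed 244.6
((560.4007568359375, 162.01849365234375), (83.78826141357422, 12.02128791809082), 1.081970453262329) u 316 332 v 35 153
top0 n 0 zmed NoneTraceback (most recent call last):
  File "<string>", line 6, in <module>
    e=np.array([(x,p[b&(abs(p[:,0]-x)<2),1].min()) for x in np.arange(430,660,20)]);f=np.polyfit(e[:,0],e[:,1],1);print('edge560',np.polyval(f,560).round(1),np.degrees(f[0]).round(2))
                   ~~~~~~~~~~~~~~~~~~~~~~~~~~~~^^
    return umr_minimum(a, axis, None, out, keepdims, initial, where)
ValueError: zero-size array to reduction operation minimum which has no identity
```

```bash
python3 -c "
from h import *
p,u,v,c=cloud('w14')
b=(abs(p[:,2]-189.5)<3)&(u<280)
e=np.array([(x,p[b&(abs(p[:,0]-x)<2),1].min()) for x in np.arange(430,620,20) if (b&(abs(p[:,0]-x)<2)).sum()>3]);f=np.polyfit(e[:,0],e[:,1],1);print('edge560',np.polyval(f,560).round(1),np.degrees(f[0]).round(2),e[:,0])
m=(p[:,2]>193.5)&(p[:,2]<204)&(c[:,0]>150)&(c[:,2]<120)&(u<245)&(v>65)&(v<130)
q=p[m];r=cv2.minAreaRect(q[:,:2].astype(np.float32));print(m.sum(),r,cv2.boxPoints(r).round(1).tolist(),np.median(q[:,2]))
m=(abs(p[:,0]-557)<25)&(p[:,1]>190)&(p[:,1]<213)&(p[:,2]<186)&(p[:,2]>165)
q=p[m];i=np.argsort(-q[:,2])[:20];print('lip',m.sum(),q[i].mean(0).round(1))
crop('w14',260,0,400,160,5,'c_w14')
"
```

```text
edge560 213.5 1.33 [430. 450. 470. 490. 510. 530. 550. 570. 590. 610.]
3847 ((557.9083251953125, 277.4635314941406), (39.75051498413086, 79.46890258789062), 4.489400386810303) [[535.0, 315.5], [541.2000122070312, 236.3000030517578], [580.7999877929688, 239.39999389648438], [574.5999755859375, 318.6000061035156]] 197.34693237469202
lip 1024 [552.8 207.2 181.8]
```

View pics/c_w14.png

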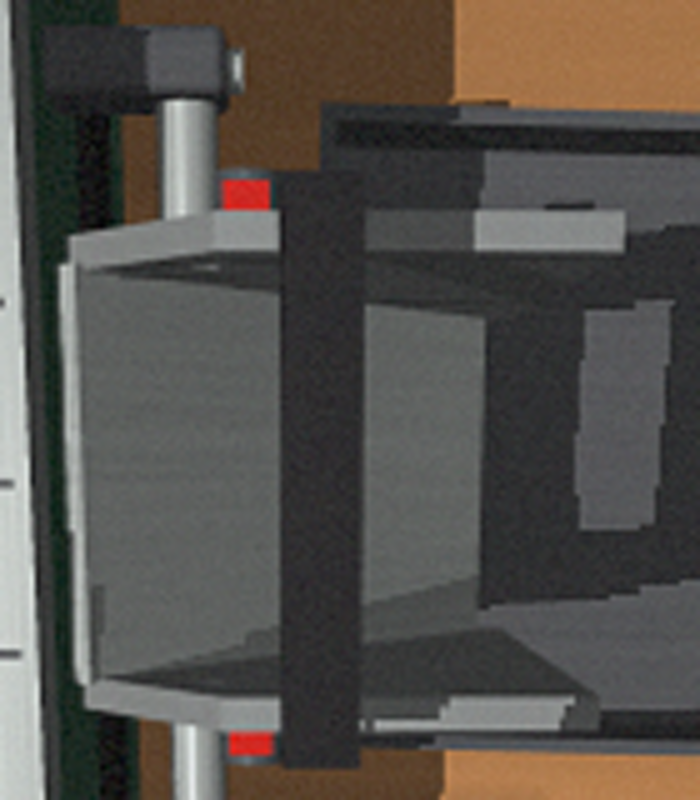

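>>> {"op": "move_arm", "data": {"steps": [[0.004,-0.01,0,0,0,-7,-0.72],[0.012,-0.03,0,0,0,-14,-0.72],[0.022,-0.055,0,0,0,-21,-0.72],[0.034,-0.08,0,0,0,-28,-0.72],[0.045,-0.105,0,0,0,-35,-0.72],[0.055,-0.13,0,0,0,-42,-0.72],[0.062,-0.145,0,0,0,-49,-0.72],[0.068,-0.155,0,0,0,-56,-0.72]]}}

```text
t: 12.65
tool_pos: [555.8, 321.0, 320.6]
tcp_rot: [[0.534, 0.846, -0.001], [0.846, -0.534, 0.001], [-0.0, -0.002, -1.0]]
contact_force: [-0.2, -0.7, 0.4]
opening: 11.9
```

```bash
python3 -c "
from h import *
st();plan((556.5,340,250,91.3))"
```

```text
t 12.65 p [555.8 321.  320.6] yaw 57.74 zax [-1.4e-03  6.0e-04 -1.0e+00] F [-0.2 -0.7  0.4] T [-0.07  0.06  0.01] op 11.9 j [-16.  28. -30.  78.  14.  78. -78.]
d mm [16.5 -9.5 70.6] rot [-9.000e-02 -1.000e-02 -3.356e+01] n>= 2.0
```

>>> {"op": "move_arm", "data": {"steps": [[0.003,-0.002,0.01,0,0,-6.8,-0.72],[0.006,-0.004,0.025,0,0,-13.5,-0.72],[0.01,-0.006,0.04,0,0,-20.2,-0.72],[0.013,-0.008,0.055,0,0,-27,-0.72],[0.0155,-0.009,0.068,0,0,-33.6,-0.72],[0.0155,-0.009,0.068,0,0,-33.6,-0.72],[0.0155,-0.009,0.068,0,0,-33.6,-0.72]]}}

```text
t: 13.23
tool_pos: [556.3, 336.5, 253.0]
tcp_rot: [[-0.012, 1.0, -0.002], [1.0, 0.012, -0.0], [-0.0, -0.002, -1.0]]
contact_force: [-0.1, 0.2, -0.1]
opening: 11.8
```

```bash
python3 -c "
from h import *
st();shot('wrist','w15');shot('scene','s15');crop('s15',380,60,580,260,4,'c_s15');st();plan((556.5,339,154,91.3))"
```

```text
t 13.23 p [556.3 336.5 253. ] yaw 90.7 zax [-1.6e-03 -2.0e-04 -1.0e+00] F [-0.1  0.2 -0.1] T [ 0.01 -0.04  0.02] op 11.8 j [-14.  33. -36.  82.  20.  72. -51.]
t 13.33 p [556.5 336.7 254.4] yaw 90.68 zax [ 5.e-04  5.e-04 -1.e+00] F [-0.1 -0.4  0.9] T [ 0.02  0.01 -0.02] op 12.0 j [-14.  33. -36.  82.  20.  72. -51.]
d mm [ 2.200e+00 -1.000e-01  1.004e+02] rot [ 0.03 -0.03 -0.62] n>= 3.0
```

View pics/w15.png

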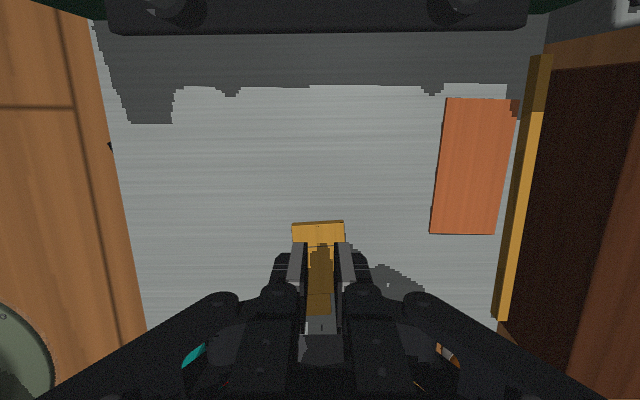

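View pics/c_s15.png

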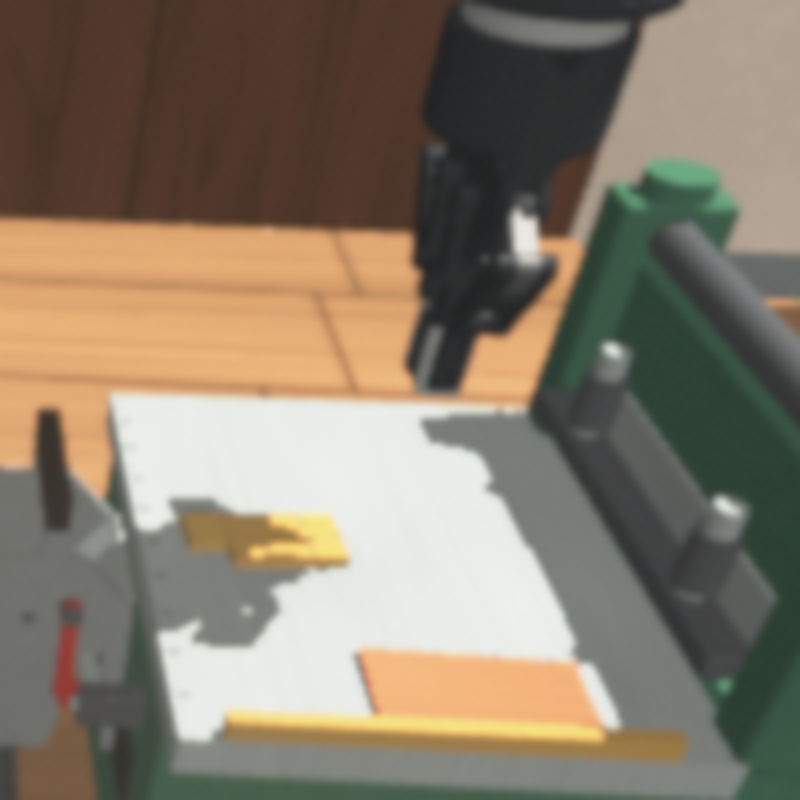

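>>> {"op": "move_arm", "data": {"steps": [[0.004,0,0.03,0,0,-0.6,-0.72],[0.004,0,0.06,0,0,-0.6,-0.72],[0.004,0,0.08,0,0,-0.6,-0.72],[0.004,0,0.09,0,0,-0.6,-0.72],[0.004,0,0.094,0,0,-0.6,-0.72],[0.004,0,0.094,0,0,-0.6,-0.72],[0.004,0,0.094,0,0,-0.6,-0.72]]}}

```text
t: 13.92
tool_pos: [556.4, 341.2, 161.2]
tcp_rot: [[-0.026, 1.0, 0.001], [1.0, 0.026, 0.001], [0.001, 0.002, -1.0]]
contact_force: [0.5, -0.3, -0.1]
opening: 12.3
```

```bash
python3 -c "
from h import *
st();shot('wrist','w16');shot('scene','s16');crop('s16',410,120,530,240,6,'c_s16');st()
for t in ['w16','s16']:
  p,u,v,c=cloud(t)
  m=(abs(p[:,0]-557)<30)&(p[:,1]>320)&(p[:,1]<365)&(p[:,2]>192.5)&(p[:,2]<230)&(c.max(1)-c.min(1)<40)
  q=p[m];print(t,m.sum(),np.percentile(q,[0,2,98,100],axis=0).round(1).tolist());print(q[np.argsort(q[:,2])[:6]].round(1).tolist())"
```

```text
t 13.92 p [556.4 341.2 161.2] yaw 91.49 zax [ 0.0015  0.001  -1.    ] F [ 0.5 -0.3 -0.1] T [-0.03 -0.   -0.04] op 12.3 j [-15.  38. -35.  88.  23.  62. -54.]
t 14.02 p [556.4 341.2 161.2] yaw 91.51 zax [ 0.0017  0.0011 -1.    ] F [-1.   0.2 -0.4] T [-0.01  0.02 -0.04] op 12.0 j [-15.  38. -35.  88.  23.  62. -54.]
w16 2137 [[537.0, 330.0, 202.4], [537.9, 334.7, 204.5], [575.6, 353.0, 229.5], [576.4, 353.7, 230.0]]
[[547.9, 351.8, 202.4], [549.3, 351.9, 202.7], [544.8, 351.8, 202.7], [565.0, 352.3, 202.7], [549.8, 352.0, 202.8], [567.3, 352.4, 202.9]]
s16 179 [[544.0, 330.1, 198.4], [545.9, 330.6, 199.5], [577.7, 352.4, 229.6], [578.9, 352.9, 230.0]]
[[568.3, 339.2, 198.4], [568.7, 346.9, 199.2], [569.0, 344.8, 199.3], [568.9, 348.8, 199.5], [569.5, 342.7, 199.5], [570.3, 336.4, 199.7]]
```

View pics/c_s16.png

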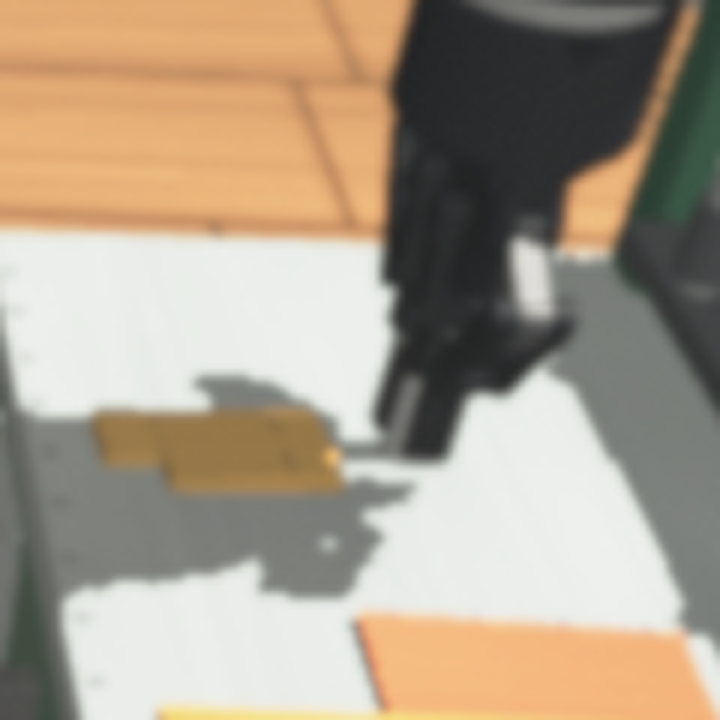

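View pics/w16.png

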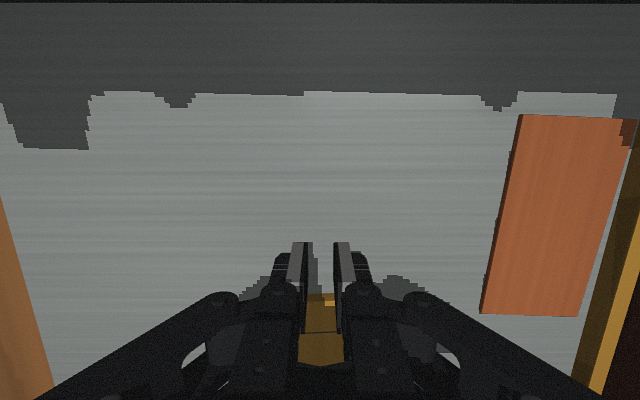

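>>> {"op": "move_arm", "data": {"steps": [[0,0,0.004,0,0,0,-0.72],[0,0,0.0075,0,0,0,-0.72],[0,0,0.0075,0,0,0,-0.72],[-0.005,0,0.0075,0,0,0,-0.72],[-0.01,0,0.0075,0,0,0,-0.72],[-0.015,0,0.0075,0,0,0,-0.72],[-0.02,0,0.0075,0,0,0,-0.72]]}}

```text
t: 14.6
tool_pos: [556.5, 320.1, 152.3]
tcp_rot: [[-0.026, 1.0, 0.0], [1.0, 0.026, 0.0], [0.0, 0.0, -1.0]]
contact_force: [-0.6, 1.3, -0.6]
opening: 12.1
```

```bash
python3 -c "
from h import *
st();shot('scene','s17');crop('s17',400,120,530,240,6,'c_s17');st()"
```

```text
t 14.6 p [556.5 320.1 152.3] yaw 91.52 zax [ 2.e-04  1.e-04 -1.e+00] F [-0.6  1.3 -0.6] T [ 0.26 -0.04 -0.02] op 12.1 j [-13.  37. -35.  90.  24.  60. -52.]
t 14.65 p [556.8 319.  152.3] yaw 91.47 zax [ 3.e-04 -5.e-04 -1.e+00] F [-0.2 -0.3  0.2] T [ 0.12  0.07 -0.03] op 11.9 j [-13.  37. -35.  90.  24.  60. -52.]
```

View pics/c_s17.png

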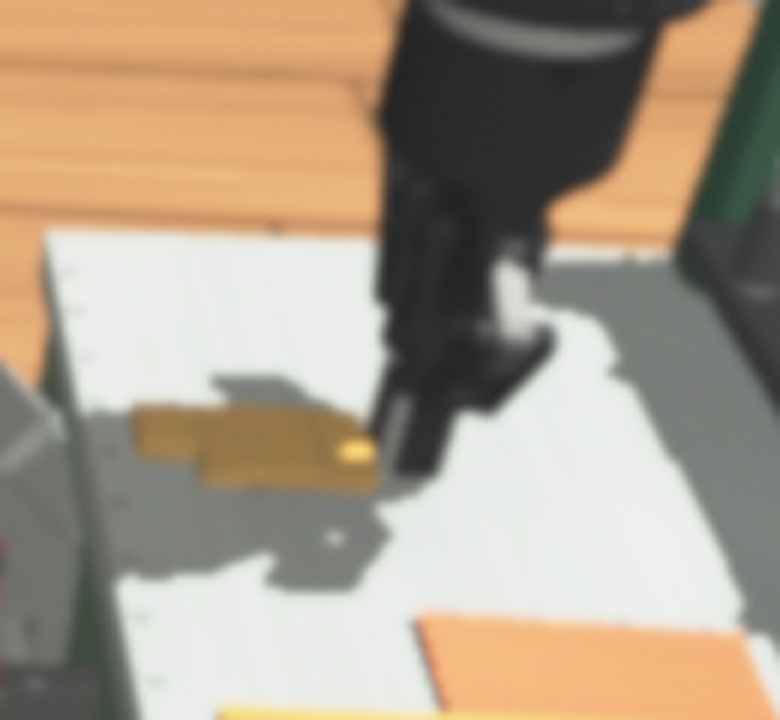

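>>> {"op": "move_arm", "data": {"steps": [[-0.006,0,-0.0005,0,0,0,-0.72],[-0.012,0,-0.0005,0,0,0,-0.72],[-0.018,0,-0.0005,0,0,0,-0.72],[-0.024,0,-0.0005,0,0,0,-0.72],[-0.03,0,-0.0005,0,0,0,-0.72],[-0.036,0,-0.0005,0,0,0,-0.72],[-0.042,0,-0.0005,0,0,0,-0.72],[-0.042,0,-0.0005,0,0,0,-0.72]]}}

```text
t: 15.32
tool_pos: [557.8, 277.1, 152.7]
tcp_rot: [[-0.026, 1.0, 0.0], [1.0, 0.026, -0.001], [-0.001, 0.0, -1.0]]
contact_force: [0.3, -0.1, 0.0]
opening: 12.3
```

```bash
python3 -c "
from h import *
st();shot('scene','s18');crop('s18',370,110,500,230,6,'c_s18');st()"
```

```text
t 15.32 p [557.8 277.1 152.7] yaw 91.46 zax [ 0.e+00 -9.e-04 -1.e+00] F [ 0.3 -0.1  0. ] T [-0.04 -0.02 -0.01] op 12.3 j [ -9.  36. -35.  93.  23.  59. -49.]
t 15.37 p [557.7 277.8 152.6] yaw 91.49 zax [-1.e-04 -7.e-04 -1.e+00] F [-0.5 -0.1 -0.9] T [0.02 0.02 0.02] op 12.0 j [ -9.  36. -35.  93.  23.  59. -49.]
```

View pics/c_s18.png

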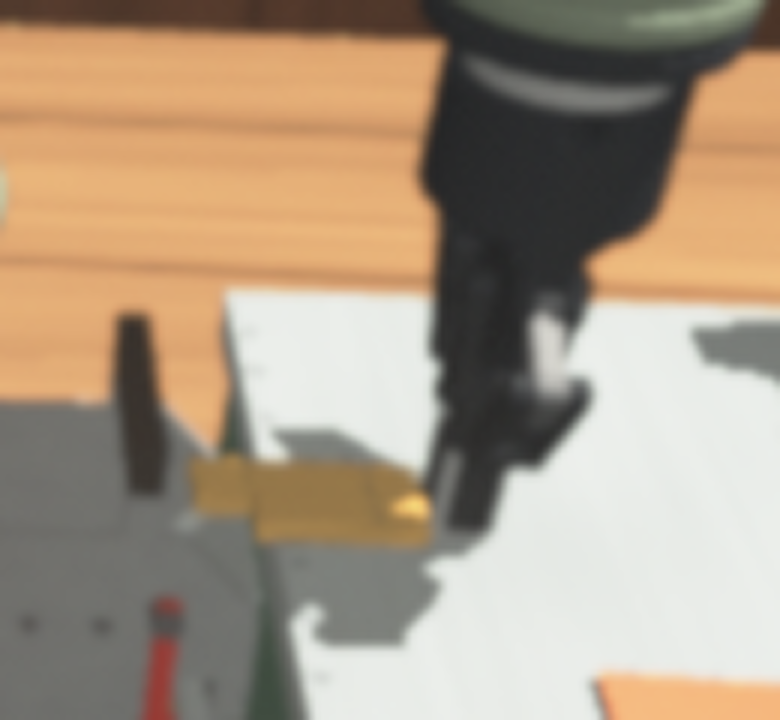

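>>> {"op": "move_arm", "data": {"steps": [[-0.006,0,0,0,0,0,-0.72],[-0.012,0,0,0,0,0,-0.72],[-0.018,0,0,0,0,0,-0.72],[-0.024,0,0,0,0,0,-0.72],[-0.03,0,0,0,0,0,-0.72],[-0.036,0,0,0,0,0,-0.72],[-0.036,0,0,0,0,0,-0.72],[-0.036,0,0,0,0,0,-0.72]]}}

```text
t: 16.03
tool_pos: [558.6, 242.0, 152.6]
tcp_rot: [[-0.026, 1.0, -0.0], [1.0, 0.026, -0.001], [-0.001, -0.0, -1.0]]
contact_force: [0.2, 0.8, 0.7]
opening: 12.2
```

```bash
python3 -c "
from h import *
st();shot('scene','s19');crop('s19',290,110,490,260,4,'c_s19');st()"
```

```text
t 16.03 p [558.6 242.  152.6] yaw 91.49 zax [-2.e-04 -5.e-04 -1.e+00] F [0.2 0.8 0.7] T [ 0.05  0.03 -0.01] op 12.2 j [ -5.  34. -35.  95.  23.  58. -47.]
t 16.08 p [558.5 242.5 152.6] yaw 91.52 zax [-2.e-04 -3.e-04 -1.e+00] F [-0.2  0.4 -0.3] T [-0.02 -0.02 -0.03] op 11.8 j [ -5.  34. -35.  95.  23.  58. -47.]
```

View pics/c_s19.png

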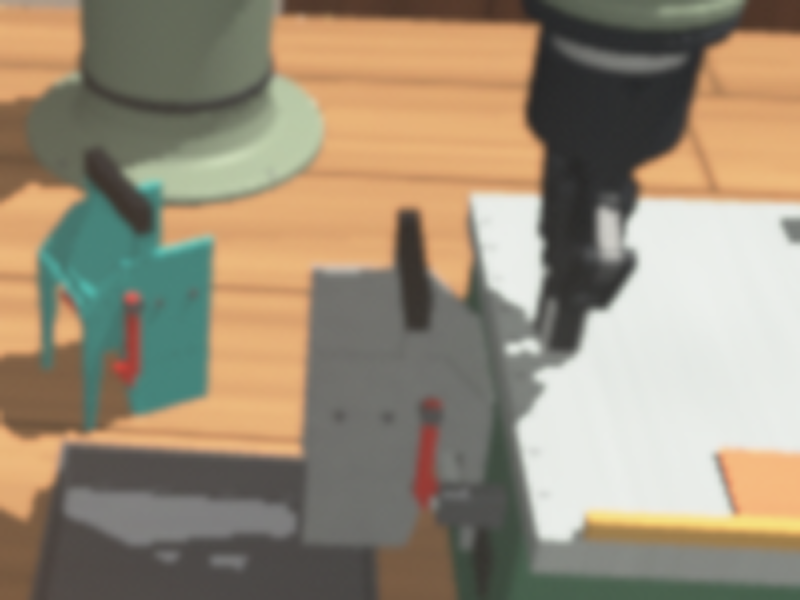

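>>> {"op": "move_arm", "data": {"steps": [[0.005,0,-0.01,0,0,0,-0.72],[0.005,0,-0.04,0,0,0,-0.72],[0.005,0,-0.075,0,0,0,-0.72],[0.005,0,-0.11,0,0,0,-0.72],[0.005,0,-0.145,0,0,0,-0.72],[0.005,0,-0.17,0,0,7,-0.72],[0.005,0,-0.17,0,0,14,-0.72],[0.005,0,-0.17,0,0,21,-0.72]]}}

```text
t: 16.75
tool_pos: [558.5, 249.0, 325.2]
tcp_rot: [[0.338, 0.941, 0.003], [0.941, -0.338, 0.002], [0.003, 0.002, -1.0]]
contact_force: [-0.2, 0.2, -2.4]
opening: 11.8
```

```bash
python3 -c "
from h import *
st();shot('top','t20');crop('t20',120,60,370,290,3,'c_t20');st();plan((480,120,330,1.5))"
```

```text
t 16.75 p [558.5 249.  325.2] yaw 70.25 zax [ 0.0027  0.0017 -1.    ] F [-0.2  0.2 -2.4] T [ 0.    0.04 -0.05] op 11.8 j [ -7.  25. -34.  82.  14.  76. -61.]
t 16.8 p [558.2 248.7 324.3] yaw 69.68 zax [ 0.0015  0.0011 -1.    ] F [ 0.3 -0.  -0.2] T [ 0.01 -0.03 -0.03] op 11.8 j [ -7.  25. -33.  82.  14.  76. -62.]
d mm [-147.9  -28.6   -5.9] rot [ 0.   -0.11 68.18] n>= 4.0
```

View pics/c_t20.png

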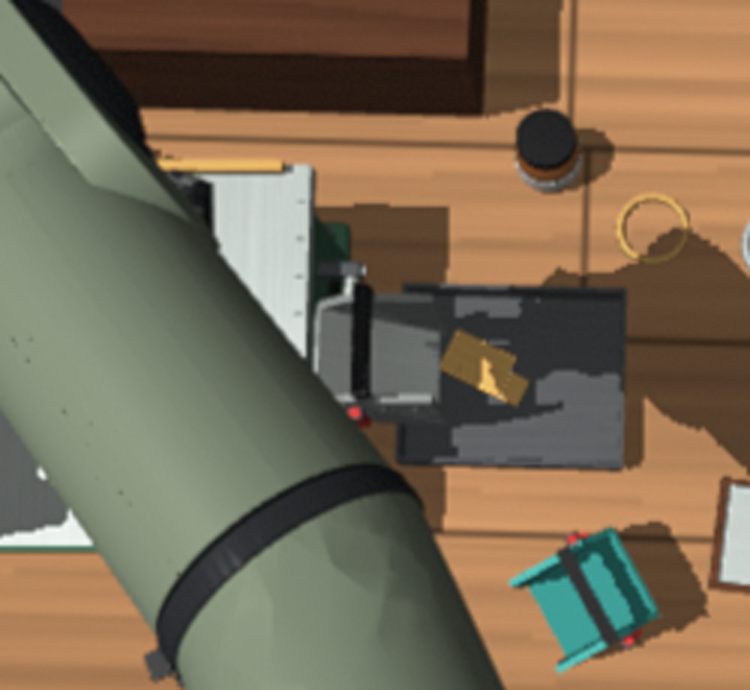

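>>> {"op": "move_arm", "data": {"steps": [[-0.01,-0.003,0,0,0,6.8,-0.72],[-0.03,-0.007,0,0,0,13.6,-0.72],[-0.055,-0.012,0,0,0,20.4,-0.72],[-0.08,-0.02,0,0,0,27.2,-0.72],[-0.1,-0.04,0,0,0,34,-0.72],[-0.12,-0.06,0,0,0,40.8,-0.72],[-0.13,-0.08,0,0,0,47.6,-0.72],[-0.13,-0.1,0,0,0,54.4,-0.72]]}}

```text
t: 17.47
tool_pos: [419.3, 157.2, 323.2]
tcp_rot: [[0.962, 0.274, 0.0], [0.274, -0.962, -0.001], [0.0, 0.001, -1.0]]
contact_force: [-0.3, 0.7, 0.6]
opening: 12.1
```

```bash
python3 -c "
from h import *
st()
o=robot.get_obs();R=np.array(o['tcp_rot'])
a=np.radians(0);Rt=np.array([[1,0,0],[0,-1,0],[0,0,-1.]])@Ro.from_euler('y',-30,degrees=True).as_matrix()
print(Rt.round(2));print('rot',Ro.from_matrix(R.T@Rt).as_rotvec(degrees=True).round(1),'d',R.T@(np.array([420,165,310])-o['tool_pos']))"
```

```text
t 17.47 p [419.3 157.2 323.2] yaw 15.91 zax [ 3.e-04 -8.e-04 -1.e+00] F [-0.3  0.7  0.6] T [ 0.03 -0.02  0.03] op 12.1 j [  -4.    7.  -26.  105.    3.   69. -106.]
[[ 0.87  0.   -0.5 ]
 [ 0.   -1.    0.  ]
 [-0.5   0.   -0.87]]
rot [  4.2 -29.8  15.5] d [ 2.80667348 -7.29597289 13.17597532]
```

>>> {"op": "move_arm", "data": {"steps": [[0,0,0,-0.7,5,2.6,-0.72],[0,0,0,-1.4,10,5.2,-0.72],[0,0,0,-2.1,15,7.8,-0.72],[0,0,0,-2.8,20,10.4,-0.72],[0,0,0,-3.5,25,13,-0.72],[0,0,0,-4.2,30,15.5,-0.72],[0,0,0,-4.2,30,15.5,-0.72]]}}

```text
t: 18.05
tool_pos: [418.5, 159.7, 322.6]
tcp_rot: [[0.861, 0.018, 0.508], [0.02, -1.0, 0.002], [0.508, 0.009, -0.861]]
contact_force: [1.2, 0.6, 1.7]
opening: 11.5
```

```bash
python3 -c "
from h import *
st();shot('wrist','w21');shot('scene','s21');st()
s=load('w21');p=np.linalg.inv(s['W'])@[510,185,140,1];uv=s['K']@p[:3]/p[2];print(uv)
"
```

```text
t 18.05 p [418.5 159.7 322.6] yaw 1.34 zax [ 0.5081  0.0019 -0.8613] F [1.2 0.6 1.7] T [0.06 0.49 0.03] op 11.5 j [  -2.  -10.  -37.  128.   22.   38. -143.]
t 18.15 p [420.3 158.7 323.2] yaw 0.47 zax [ 0.5033  0.0018 -0.8641] F [0.9 0.2 0.5] T [-0.03  0.55 -0.01] op 11.7 j [  -2.  -10.  -37.  127.   21.   39. -143.]
[298.94636328 172.20156483   1.        ]
```

View pics/w21.png

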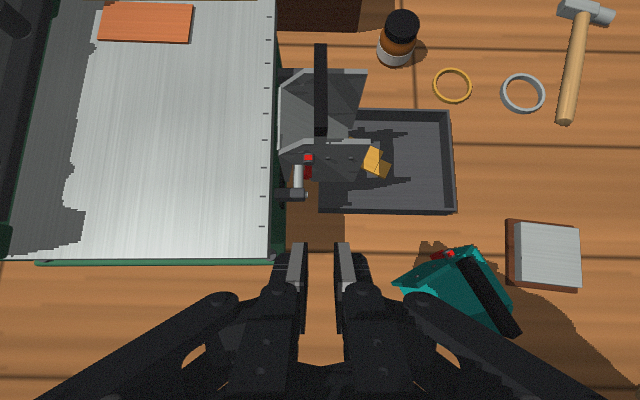

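View pics/s21.png

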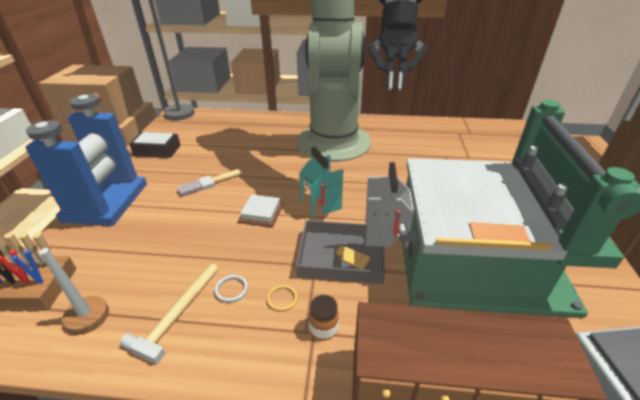

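```bash
python3 -c "
from h import *
crop('w21',265,35,405,215,4,'c_w21')
crop('s21',290,150,420,290,5,'c_s21')
for t,q in [('t20',(278,175)),('t20',(290,185)),('s21',(345,255)),('s21',(358,262)),('w21',(375,160))]: print(t,px(t,*q))
handle('w21',(500,620),(130,190),(225,260))
"
```

```text
t20 [598.3  97.1  14.6]
t20 [572.3  63.8  11.3]
s21 [580.   72.5  11.1]
s21 [598.7 104.4   9.9]
w21 [573.3  73.9  10.7]
w21 n 1242 zmed 244.5
((560.8342895507812, 161.73443603515625), (85.75916290283203, 11.742020606994629), 1.1064727306365967) u 314 327 v 43 136
```

View pics/c_w21.png

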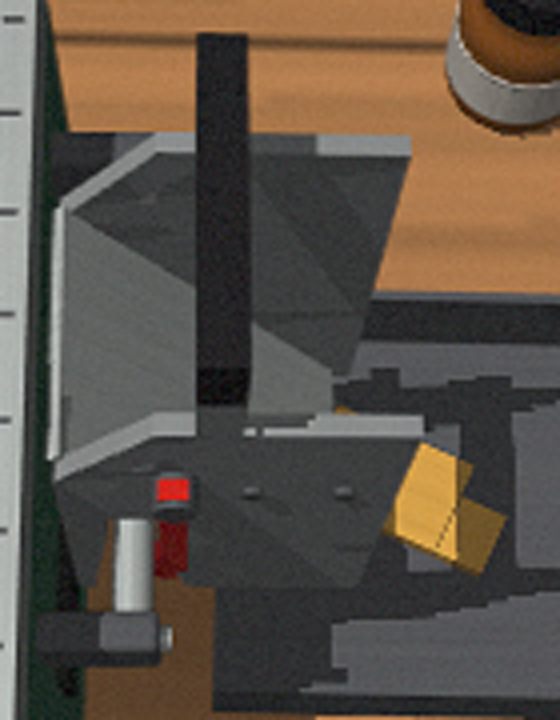

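View pics/c_s21.png

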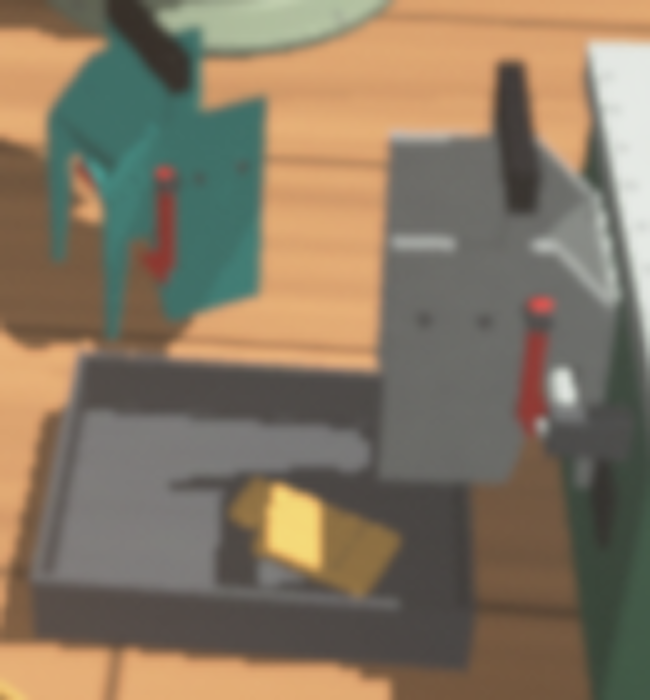

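```bash
python3 -c "
from h import *
st();print(robot.finish_job())"
```

```text
t 18.15 p [420.3 158.7 323.2] yaw 0.47 zax [ 0.5033  0.0018 -0.8641] F [0.9 0.2 0.5] T [-0.03  0.55 -0.01] op 11.7 j [  -2.  -10.  -37.  127.   21.   39. -143.]
the job is handed in; nothing more can be done
None
```

The grey chute hangs latched on the rail and the brass offcut lies flat in the scrap pan. I handed the job in at about 18 s.

**Chute:** I pressed it to the hard stop at about 35 N. An upward pull of about 28 N before letting go did not free it.
- **Position:** once released, its handle top measured 244.6 mm against about 245.5 mm expected. The lip was about 6 mm out from the bed's edge and 8 mm below the bed. The last look gave the same handle height.
- **Latches:** the +x latch looked shut in the scene camera. The -x latch also looks shut, but the wrist camera saw its nose only partly. For that one I rely mainly on the pull test, where the moment pattern was much the same as when pressing.

**Offcut:** I slid it along the bed with the finger sides and it dropped through the chute by itself. Its top is about 11 mm above the bench in the pan.

**Other things:** the copper plate, the turquoise chute and the bench items look where they were.

**Check that disagreed:** the cameras put the fingertips about 40 mm behind the reported TCP. My first grasp therefore closed above the handle without touching it. I corrected for this offset afterwards.

The arm ended clear of everything, though its last joint was near its limit, at -143° of -144.4°.

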